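Sieve the espresso machine's service parts and gauge the sleeves

ROBOT

A 7-joint arm with a two-finger parallel gripper is mounted at the origin on a cart in front of the work surface, level with it; the furniture and walls round the work are solid. World frame = base frame: x ahead of the robot, y to its left, z up, the work surface at z = 0. Lengths are in m, angles in degrees, forces in N, time in s.
With the tool pointing down it reaches from about 0.425 to 0.875 m from the base axis. Payload 4.7 kg.
Tool frame: the origin (TCP) lies on the mounting face of the last link; the fingertips stand 182 mm ahead of it and the grasp point (between the pads) lies 164 mm ahead of it; z points along the fingers, y is the line along which they close (so a half turn about z gives the same grasp; the last joint's range is limited). The gripper opens to 87 mm and grips with 3 to 60 N. Pads are 19 mm wide; open, the fingers measure 117 mm over their backs; the gripper's body (75 mm by 190 mm) begins 51 mm behind the grasp point.
Start: joints at [-68.463, 18.392, -4.016, 83.108, 1.295, 78.541, -3.26], TCP at [0.23, 0.608, 0.405] pointing down, gripper open.
Joint ranges: [-163.93, 163.93], [-17.29, 119.83], [-79.2, 71.16], [3.27, 140.29], [-89.18, 269.18], [5.43, 117.66], [-154.24, 154.24]. Speed limits (degrees/s): [147.25, 147.25, 180, 180, 180, 180, 180].

INTERFACE

Orientations are given as [roll, pitch, yaw] about the fixed x, y, z axes, in that order (R = Rz(yaw) Ry(pitch) Rx(roll)).
In Python, from cell import env gives the robot as it stands.
- The arm moves only by the tool servo_tool, never from a script. Its argument "plan" is a list of rows, each an object with "xyz": the shift along the tool's x, y, z in cm, a list of three; "twist": the turn, a rotation vector about the tool's x, y, z in degrees, a list of three; "jaw": the closure, from 0 (fully open) to 1 (shut). In form: [{"xyz": [x, y, z], "twist": [wx, wy, wz], "jaw": jaw}, ...]. A call has 1 to 10 rows; each row is the pose to reach, as a shift and turn from the pose commanded when the call began, along the tool's axes at that moment; what a row does not reach only later rows make up. A row lasts 1/12 s, in which the tool goes at most 41.7 mm and 7.16 degrees, less where a joint would pass 70% of its speed; a pose out of reach is approached as far as the arm can. A call with a gripper value outside its range is refused whole. The fingers move at their own pace and stop on an object; "newtons" is the grip in N (left out, the last holds). Time passes only in rows, so rows that repeat a pose let the fingers close. It gives the time, the measured TCP pose, the force, the opening and the grip force at its end, in the units of the state.
- env.get_obs(): the state, without advancing time (a new reading comes with each control period).
- env.read_camera(name): name is "scene" or "top" or "wrist"; returns a dict with "img" (400x640x3 uint8, red, green, blue), "camera_matrix" (3x3 intrinsics, pixels), "R" (3x3) and "t" (3): a world point X has camera coordinates R X + t. Camera axes: x right, y down, z forward; pixel columns grow to the right and rows downward; lengths in m; the calibration is good to about 2 mm. A picture is of the moment at which its call begins. There is no depth.
- env.sign_off(): hands the job in; it is judged then, once.
The state is a dict: "time_s": time; "qpos": joint angles; "joint_velocities": joint speeds; "effort": joint torques, N m; "tool_pos": TCP position; "tool_rot": TCP orientation; "force": force on the tool from outside, world axes, zero at the start; "wrist_torque": the same for the moment, N m; "grip_width": finger opening in m; "grasp_force": force on a finger pad.
Only numpy, scipy, OpenCV 4.12 (cv2) and the standard library are available. Lean on these libraries where they do the work, as an engineer would, in place of code of your own. Each camera call takes 0.05 s, during which the arm holds its last target. There are 200 camera calls.

TASK

Lift the sieve of cleaned espresso-machine parts by its handle and shake it over the catch tray until every small washer has fallen through into the tray (do not pick washers out of the sieve with the fingers; one that lands elsewhere may be put in the tray by hand), then set the sieve down flat on the counter. Try each brass sleeve that stayed in the sieve on the gauge pin: leave those that slide all the way down threaded on the pin, stacked if there are several, and put those too tight for it in the round dish. Leave the tamper, timer and phone where they are.

Things in the scene. Friction and masses are not known exactly. Their poses are not given: they have to be found in the camera images.
- sieve: square steel sieve for small parts, loose, 0.16 kg; outer frame 130 x 130 mm, 22 mm high, walls 4 mm. Flat perforated plate of smooth steel: its top lies 13 mm above the sieve's underside, so the rim stands 9 mm above the plate; 5 x 5 square holes of 18 mm with flat 8 mm webs between them. A straight handle sticks out to -x. Origin: centre of the underside, z up
- sieve_grip (a point): grip point in the middle of the sieve's black handle: 98 mm from the sieve's centre along its -x, 20 mm above the sieve's underside. The handle is a bar along the sieve's x, 16 mm wide (along y), 14 mm high, its free end 43 mm beyond this point, the frame 33 mm the other way. Axes as the sieve
- tray: loose low open steel catch tray, 200 (x) x 160 (y) x 28 mm high, walls and floor 4 mm, 0.6 kg. Origin: centre of the underside, z up
- gauge: fixed gauge: a dark round foot, 64 mm across and 15 mm high, with an upright steel pin 12 mm in diameter. Origin: centre of the foot's underside, z up; the pin's axis is z
- gauge_tip (a point): top of the gauge pin, 80 mm above the foot's underside; the top 10 mm taper from 12 to 4 mm
- dish: loose round white dish, 120 mm across at the rim, 108 mm at the foot, 20 mm high, wall and floor 4 mm, 0.35 kg. Origin: centre of the underside, z up
- sleeve_a: brass sleeve (short tube), 30 mm outside diameter, 20 mm high, 30 g, standing on the sieve plate at the start; its bore is either 15 mm (slides over the gauge pin) or 9 mm (stops on the pin's taper, its underside about 58 mm above the top of the foot); at most two of the sleeves have the wide bore. May be absent. Origin: its middle, z along the bore
- sleeve_b: brass sleeve (short tube), 30 mm outside diameter, 20 mm high, 30 g, standing on the sieve plate at the start; its bore is either 15 mm (slides over the gauge pin) or 9 mm (stops on the pin's taper, its underside about 58 mm above the top of the foot); at most two of the sleeves have the wide bore. May be absent. Origin: its middle, z along the bore
- sleeve_c: brass sleeve (short tube), 30 mm outside diameter, 20 mm high, 30 g, standing on the sieve plate at the start; its bore is either 15 mm (slides over the gauge pin) or 9 mm (stops on the pin's taper, its underside about 58 mm above the top of the foot); at most two of the sleeves have the wide bore. May be absent. Origin: its middle, z along the bore
- sleeve_d: brass sleeve (short tube), 30 mm outside diameter, 20 mm high, 30 g, standing on the sieve plate at the start; its bore is either 15 mm (slides over the gauge pin) or 9 mm (stops on the pin's taper, its underside about 58 mm above the top of the foot); at most two of the sleeves have the wide bore. May be absent. Origin: its middle, z along the bore
- sleeve_e: brass sleeve (short tube), 30 mm outside diameter, 20 mm high, 30 g, standing on the sieve plate at the start; its bore is either 15 mm (slides over the gauge pin) or 9 mm (stops on the pin's taper, its underside about 58 mm above the top of the foot); at most two of the sleeves have the wide bore. May be absent. Origin: its middle, z along the bore
- washer_0: small steel washer, 14 mm in diameter, 5 mm thick, 10 g, lying flat on the webs of the sieve plate at the start; slides on the plate at a friction of about 0.4 and falls through a hole. May be absent. Origin: its middle, z along its axis
- washer_1: small steel washer, 14 mm in diameter, 5 mm thick, 10 g, lying flat on the webs of the sieve plate at the start; slides on the plate at a friction of about 0.4 and falls through a hole. May be absent. Origin: its middle, z along its axis
- washer_2: small steel washer, 14 mm in diameter, 5 mm thick, 10 g, lying flat on the webs of the sieve plate at the start; slides on the plate at a friction of about 0.4 and falls through a hole. May be absent. Origin: its middle, z along its axis
- washer_3: small steel washer, 14 mm in diameter, 5 mm thick, 10 g, lying flat on the webs of the sieve plate at the start; slides on the plate at a friction of about 0.4 and falls through a hole. May be absent. Origin: its middle, z along its axis
- washer_4: small steel washer, 14 mm in diameter, 5 mm thick, 10 g, lying flat on the webs of the sieve plate at the start; slides on the plate at a friction of about 0.4 and falls through a hole. May be absent. Origin: its middle, z along its axis
- tamper: bystander: coffee tamper standing on its 58 mm steel base, 95 mm high. Origin: centre of the underside
- timer: bystander: white kitchen timer, 58 x 66 mm, 22 mm high. Origin: centre of the underside
- phone: bystander: black smartphone lying flat, 150 x 72 mm, 8 mm thick. Origin: centre of the underside
Things that resemble listed ones, but are neither listed nor needed, are in the scene too. What is shaped like the sleeve_b but grey or pink is not meant.

How it is judged (in metres and radians):
On the way, in this order (a step that is already met when the one before it is completed fails the run):
1. the sieve is held clear of the counter by the gripper (height (world z) of sieve above 0.03 m and contact force between the fingers and sieve above 0.5 N), for 0.2 s.
2. all washers lie in the tray while the sieve, with the sleeves still in it, is held above the tray (x of washer_0 in the frame of tray between -0.098 and 0.098 m and y of washer_0 in the frame of tray between -0.078 and 0.078 m and z of each of washer_0, washer_1, washer_2, washer_3, washer_4 in the frame of tray below 0.02 m and x of washer_1 in the frame of tray between -0.098 and 0.098 m and y of washer_1 in the frame of tray between -0.078 and 0.078 m and x of washer_2 in the frame of tray between -0.098 and 0.098 m and y of washer_2 in the frame of tray between -0.078 and 0.078 m and x of washer_3 in the frame of tray between -0.098 and 0.098 m and y of washer_3 in the frame of tray between -0.078 and 0.078 m and x of washer_4 in the frame of tray between -0.098 and 0.098 m and y of washer_4 in the frame of tray between -0.078 and 0.078 m and x of sleeve_a in the frame of sieve between -0.064 and 0.064 m and y of sleeve_a in the frame of sieve between -0.064 and 0.064 m and z of each of sleeve_a, sleeve_b, sleeve_c, sleeve_d, sleeve_e in the frame of sieve above 0.012 m and x of sleeve_b in the frame of sieve between -0.064 and 0.064 m and y of sleeve_b in the frame of sieve between -0.064 and 0.064 m and x of sleeve_c in the frame of sieve between -0.064 and 0.064 m and y of sleeve_c in the frame of sieve between -0.064 and 0.064 m and x of sleeve_d in the frame of sieve between -0.064 and 0.064 m and y of sleeve_d in the frame of sieve between -0.064 and 0.064 m and x of sleeve_e in the frame of sieve between -0.064 and 0.064 m and y of sleeve_e in the frame of sieve between -0.064 and 0.064 m and z of sieve in the frame of tray above 0.03 m and horizontal distance between sieve and tray below 0.12 m and contact force between the fingers and sieve above 0.5 N), for 0.2 s.
3. the sieve stands flat on the counter and has been let go (height (world z) of sieve below 0.008 m and angle between sieve's own z axis and vertical below 0.06 rad and contact force between the fingers and sieve below 0.2 N and linear speed of sieve below 0.03 m/s), for 0.2 s.
At the end, for the whole second after the job is handed in: all washers in the tray; sieve flat on the counter (8 mm, 0.06 rad); wide-bored sleeves on the pin (middle within 6 mm of its axis, under 50 mm above the gauge's underside); tight ones in the dish (middle within 46 mm of its centre, under 30 mm above its underside); all at rest and let go (all of step 3 and x of washer_0 in the frame of tray between -0.098 and 0.098 m and y of washer_0 in the frame of tray between -0.078 and 0.078 m and z of each of washer_0, washer_1, washer_2, washer_3, washer_4 in the frame of tray below 0.02 m and x of washer_1 in the frame of tray between -0.098 and 0.098 m and y of washer_1 in the frame of tray between -0.078 and 0.078 m and x of washer_2 in the frame of tray between -0.098 and 0.098 m and y of washer_2 in the frame of tray between -0.078 and 0.078 m and x of washer_3 in the frame of tray between -0.098 and 0.098 m and y of washer_3 in the frame of tray between -0.078 and 0.078 m and x of washer_4 in the frame of tray between -0.098 and 0.098 m and y of washer_4 in the frame of tray between -0.078 and 0.078 m and horizontal distance between each of sleeve_a, sleeve_c and gauge below 0.006 m and z of each of sleeve_a, sleeve_c in the frame of gauge below 0.05 m and linear speed of each of sleeve_a, sleeve_c, sleeve_b, sleeve_d, sleeve_e below 0.03 m/s and horizontal distance between each of sleeve_b, sleeve_d, sleeve_e and dish below 0.046 m and z of each of sleeve_b, sleeve_d, sleeve_e in the frame of dish below 0.03 m and height (world z) of each of tray, dish below 0.008 m); the robot touches nothing.
It fails at once if a washer is touched by the fingers while it lies in the sieve ((contact force between the fingers and washer_0 above 0.5 N and x of washer_0 in the frame of sieve between -0.062 and 0.062 m and y of washer_0 in the frame of sieve between -0.062 and 0.062 m and z of washer_0 in the frame of sieve between 0.009 and 0.03 m) or (contact force between the fingers and washer_1 above 0.5 N and x of washer_1 in the frame of sieve between -0.062 and 0.062 m and y of washer_1 in the frame of sieve between -0.062 and 0.062 m and z of washer_1 in the frame of sieve between 0.009 and 0.03 m) or (contact force between the fingers and washer_2 above 0.5 N and x of washer_2 in the frame of sieve between -0.062 and 0.062 m and y of washer_2 in the frame of sieve between -0.062 and 0.062 m and z of washer_2 in the frame of sieve between 0.009 and 0.03 m) or (contact force between the fingers and washer_3 above 0.5 N and x of washer_3 in the frame of sieve between -0.062 and 0.062 m and y of washer_3 in the frame of sieve between -0.062 and 0.062 m and z of washer_3 in the frame of sieve between 0.009 and 0.03 m) or (contact force between the fingers and washer_4 above 0.5 N and x of washer_4 in the frame of sieve between -0.062 and 0.062 m and y of washer_4 in the frame of sieve between -0.062 and 0.062 m and z of washer_4 in the frame of sieve between 0.009 and 0.03 m)).
It fails at once if the tamper, timer or phone is moved more than 30 mm (distance of any of tamper, timer, phone from where it was at the start of the episode above 0.03 m).
Of sleeve_a, sleeve_b, sleeve_c, sleeve_d, sleeve_e only 3 to 5 are there at a start; the rules pass over those that are not, and their reading is None.
Of washer_0, washer_1, washer_2, washer_3, washer_4 only 3 to 5 are there at a start; the rules pass over those that are not, and their reading is None.
At some moment in a run one of dish, tray may be knocked a few centimetres aside while the robot is not near it.
It also fails if it takes over 210 s, if anything falls off the work surface, if the arm or the gripper's body presses on something with over 40 N, if the wrist force passes 120 N, or if a joint passes its speed limit or range.

## Working session

There is one attempt and no reset: what is moved stays moved. The work goes in short steps, Python scripts to look and compute and a tool call to move; the robot and the scene stay as the last step left them, time stands still between calls to the robot, and variables do not carry over. Pictures are saved under pics/ and viewed, at most 17 in all, crops included, and the job is handed in when it is done.

Besides the shell and the picture viewer there is one more tool, called after "Request:" as name(argument=value, ...), one argument or row to a line, values as JSON. servo_tool: Moves the arm, as the interface text tells. Its arguments: {"type":"object","properties":{"plan":{"type":"array","items":{"type":"object","properties":{"xyz":{"type":"array","items":{"type":"number"}},"twist":{"type":"array","items":{"type":"number"}},"jaw":{"type":"number"}}}},"newtons":{"type":"number"}},"required":["plan"]}

```bash
mkdir -p pics; cat > h.py <<'E'
import numpy as np, cv2
from cell import env
def cam(n,f=None):
    c=env.read_camera(n)
    if f: cv2.imwrite(f'pics/{f}.png',c['img'][:,:,::-1])
    return c
def ray(c,u,v,z):
    K,R,t=[np.array(c[k]) for k in('camera_matrix','R','t')]
    d=R.T@np.linalg.solve(K,[u,v,1]); o=-R.T@t
    return o+d*(z-o[2])/d[2]
def proj(c,X):
    K,R,t=[np.array(c[k]) for k in('camera_matrix','R','t')]
    p=K@(R@np.array(X)+t); return p[:2]/p[2]
E
python3 - <<'E'
from h import *
o=env.get_obs();print(o['time_s'],o['tool_pos'],o['tool_rot'],o['grip_width'])
for n in('top','scene'):
    c=cam(n,n+'0');print(n,np.array(c['camera_matrix'])[0,0],-np.array(c['R']).T@c['t'],np.array(c['R'])[2])
E
```

```text
0.0 [0.23002617 0.60771399 0.40365076] [-1.79889411e+02  5.14247562e-03  1.59270684e+02] 0.08661736174416088
top 364.3436758505804 [ 0.47568178 -0.0264815   1.21306806] [ 0.09851004  0.02889637 -0.99471643]
scene 435.6511003076043 [-0.06067385 -0.61537757  0.75767184] [ 0.5596347   0.55487968 -0.61556278]
```

View pics/top0.png

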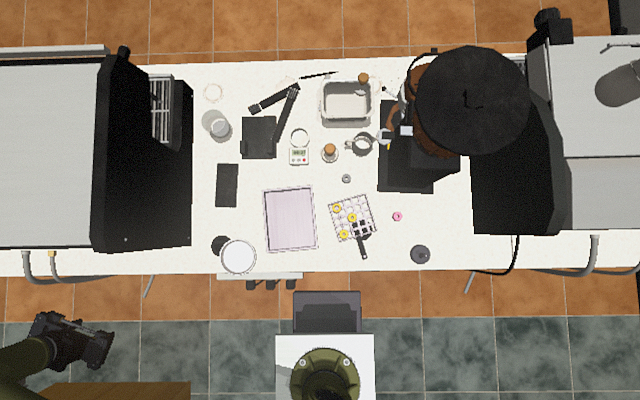

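View pics/scene0.png

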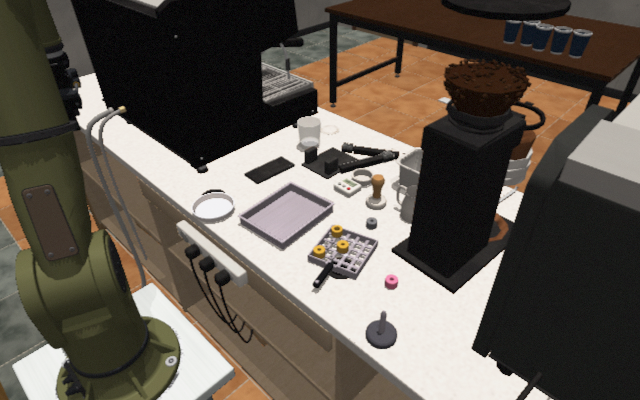

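The top view shows the tray at (290,218), the sieve at (352,218) with its handle toward (362,250), the dish at (238,256) and the gauge at (421,253). The phone is at (227,185), the timer at (299,153) and the tamper at (329,150). The sleeves are yellow. I'll measure and zoom in.

```bash
python3 - <<'E'
from h import *
c=cam('top')
for n,u,v,z in[('tray',290,218,.0),('sieve',352,219,.02),('handle',362,246,.02),('hend',363,258,.027),('dish',238,256,.02),('gauge',421,254,.015),('phone',227,185,0),('timer',299,153,.02),('tamper',330,152,.05),('trayTL',264,190,.028),('trayTR',312,187,.028),('trayBR',317,245,.028),('trayBL',268,251,.028)]:
    print(n,ray(c,u,v,z).round(3))
s=cam('scene')
a=cv2.resize(c['img'][180:270,310:440],None,fx=6,fy=6,interpolation=cv2.INTER_CUBIC)
cv2.imwrite('pics/z1.png',a[:,:,::-1])
E
```

```text
tray [0.527 0.107 0.   ]
sieve [ 0.519 -0.098  0.02 ]
handle [ 0.432 -0.128  0.02 ]
hend [ 0.394 -0.129  0.027]
dish [0.406 0.276 0.02 ]
gauge [ 0.403 -0.317  0.015]
phone [0.643 0.32  0.   ]
timer [0.743 0.073 0.02 ]
tamper [ 0.737 -0.03   0.05 ]
trayTL [0.62  0.189 0.028]
trayTR [0.626 0.031 0.028]
trayBR [0.437 0.018 0.028]
trayBL [0.421 0.177 0.028]
```

View pics/z1.png

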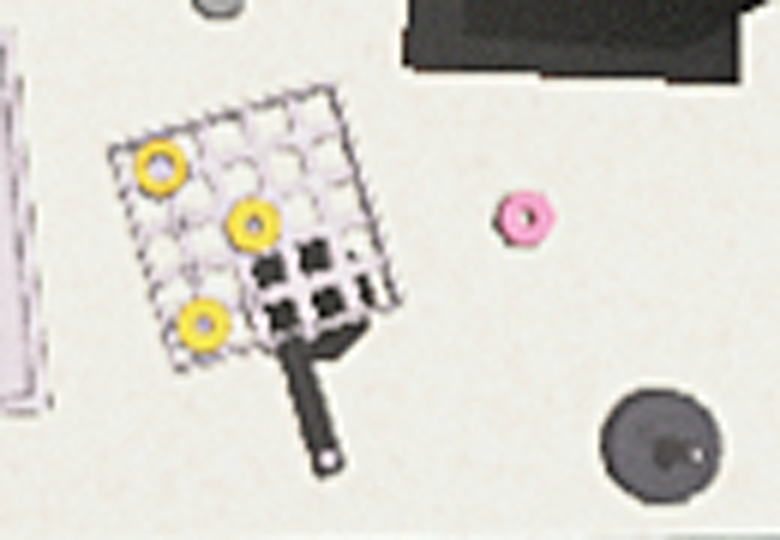

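The zoom shows three yellow sleeves in the sieve, at zoom pixels (160,167), (252,222) and (203,325). The sieve is yawed about +17°, and the handle runs down to (327,460). I'll drive to a spot above the sieve, going round the machine on the left.

```bash
cat >> h.py <<'E'
from scipy.spatial.transform import Rotation as Ro
def go(goals,off=0.164):
    """goals: (grasp-point xyz, yaw) tool down -> rows from present pose"""
    o=env.get_obs(); R=Ro.from_euler('xyz',o['tool_rot'],degrees=True); p=np.array(o['tool_pos'])
    print('t',round(o['time_s'],2),'tcp',p.round(4),o['tool_rot'].round(1),'w',round(o['grip_width'],4))
    for g in goals:
        Rg=Ro.from_euler('xyz',[180,g[4] if len(g)>4 else 0,g[3]],degrees=True)
        t=np.array(g[:3])-Rg.apply([0,0,1])*off
        print('xyz',(100*R.inv().apply(t-p)).round(2),'tw',np.degrees((R.inv()*Rg).as_rotvec()).round(1))
E
python3 -c "
from h import *
go([(.30,.38,.24,130),(.43,.2,.22,70),(.47,0,.22,30),(.43,-.12,.20,17)])"
```

```text
t 0.2 tcp [0.2301 0.6078 0.4041] [-179.9    0.   159.3] w 0.0871
xyz [-14.6  -18.83   0.03] tw [-0.1  0.  29.3]
xyz [-33.13 -31.06   2.05] tw [-0.   0.1 89.3]
xyz [-43.95 -48.35   2.07] tw [-0.000e+00  1.000e-01  1.293e+02]
xyz [-44.46 -60.99   4.08] tw [-0.000e+00  1.000e-01  1.423e+02]
```

Request:
servo_tool(
  plan=[
    {"xyz": [-14.6, -18.8, 0], "twist": [0, 0, 29], "jaw": 0},
    {"xyz": [-14.6, -18.8, 0], "twist": [0, 0, 29], "jaw": 0},
    {"xyz": [-14.6, -18.8, 0], "twist": [0, 0, 29], "jaw": 0},
    {"xyz": [-14.6, -18.8, 0], "twist": [0, 0, 29], "jaw": 0},
    {"xyz": [-14.6, -18.8, 0], "twist": [0, 0, 29], "jaw": 0},
    {"xyz": [-14.6, -18.8, 0], "twist": [0, 0, 36], "jaw": 0},
    {"xyz": [-33, -31, 2], "twist": [0, 0, 89], "jaw": 0},
    {"xyz": [-33, -31, 2], "twist": [0, 0, 89], "jaw": 0},
    {"xyz": [-33, -31, 2], "twist": [0, 0, 89], "jaw": 0},
    {"xyz": [-33, -31, 2], "twist": [0, 0, 89], "jaw": 0},
  ],
)

```text
time_s: 1.03
tool_pos: [0.3976, 0.2438, 0.3898]
tool_rot: [180.0, -0.0, 94.3]
force: [0.8, 1.0, -0.4]
grip_width: 0.0868
grasp_force: 0.0
```

```bash
python3 -c "
from h import *
go([(.43,.2,.22,70),(.47,0,.22,30),(.44,-.12,.20,17)])"
```

```text
t 1.03 tcp [0.3976 0.2438 0.3898] [180.   -0.   94.3] w 0.0868
xyz [-4.61  2.91  0.58] tw [ 0.  -0.1 24.3]
xyz [-24.85   5.4    0.57] tw [ 0.  -0.1 64.3]
xyz [-36.59   1.51   2.55] tw [-0.  -0.1 77.3]
```

Request:
servo_tool(
  plan=[
    {"xyz": [-24.8, 5.4, 0.5], "twist": [0, 0, 77], "jaw": 0},
    {"xyz": [-24.8, 5.4, 0.5], "twist": [0, 0, 77], "jaw": 0},
    {"xyz": [-24.8, 5.4, 0.5], "twist": [0, 0, 77], "jaw": 0},
    {"xyz": [-24.8, 5.4, 0.5], "twist": [0, 0, 77], "jaw": 0},
    {"xyz": [-24.8, 5.4, 0.5], "twist": [0, 0, 77], "jaw": 0},
    {"xyz": [-36.6, 1.5, 2.5], "twist": [0, 0, 77], "jaw": 0},
    {"xyz": [-36.6, 1.5, 2.5], "twist": [0, 0, 77], "jaw": 0},
    {"xyz": [-36.6, 1.5, 2.5], "twist": [0, 0, 77], "jaw": 0},
    {"xyz": [-36.6, 1.5, 2.5], "twist": [0, 0, 77], "jaw": 0},
    {"xyz": [-36.6, 1.5, 2.5], "twist": [0, 0, 77], "jaw": 0},
  ],
)

```text
time_s: 1.87
tool_pos: [0.4393, -0.1263, 0.3643]
tool_rot: [179.9, 0.1, 22.0]
force: [-0.4, -0.1, -0.0]
grip_width: 0.0869
grasp_force: 0.0
```

```bash
python3 -c "
from h import *
go([(.44,-.12,.20,17)])
c=cam('wrist','w1');print(-np.array(c['R']).T@c['t'],np.array(c['R'])[2])"
```

```text
t 1.87 tcp [ 0.4393 -0.1263  0.3643] [1.799e+02 1.000e-01 2.200e+01] w 0.0869
xyz [ 0.3  -0.56  0.03] tw [0.1 0.1 5. ]
[ 0.5004299  -0.10124466  0.34353293] [-0.2279368  -0.09424662 -0.96910391]
```

View pics/w1.png

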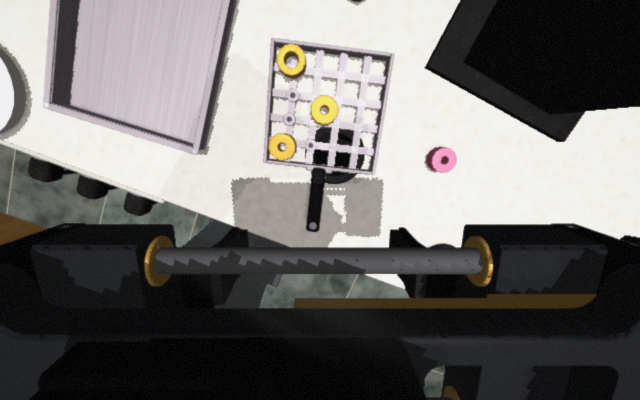

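The wrist view shows the sieve with corners near (274,39), (394,54), (374,174) and (264,162). There are three sleeves at (291,60), (324,109) and (282,147), and three washers at (292,95), (290,119) and (311,145). The handle ends at (313,230).

```bash
python3 - <<'E'
from h import *
c=cam('wrist')
q=np.array([ray(c,u,v,.022) for u,v in[(274,39),(394,54),(374,174),(264,162)]])
C=q.mean(0); print(q.round(4),C)
h0,h1=ray(c,319,168,.027),ray(c,313,229,.027)
d=(q[0]+q[1]-q[2]-q[3]);y=np.degrees(np.arctan2(d[1],d[0]));print('yaw',y,'h',h0,h1,np.degrees(np.arctan2(*(h0-h1)[1::-1])))
T=np.array([ray(c,u,v,.028) for u,v in[(200,152),(46,103)]]);print('tray near corners',T)
u=np.radians(y);g=C-.080*np.array([np.cos(u),np.sin(u),0]);print(g)
go([(g[0],g[1],.08,y),(g[0],g[1],.021,y)])
E
```

```text
[[ 0.5716 -0.0203  0.022 ]
 [ 0.6049 -0.1413  0.022 ]
 [ 0.4826 -0.1744  0.022 ]
 [ 0.4484 -0.052   0.022 ]] [ 0.5268756 -0.0970241  0.022    ]
yaw 14.801722461398365 h [ 0.46596292 -0.11268311  0.027     ] [ 0.39572958 -0.13314197  0.027     ] 16.240755348016556
tray near corners [[0.43339474 0.01676057 0.028     ]
 [0.42212804 0.18338146 0.028     ]]
[ 0.44953034 -0.11746208  0.022     ]
t 1.97 tcp [ 0.4409 -0.1198  0.3646] [-180.    -0.    22.7] w 0.087
xyz [ 0.89  0.12 12.06] tw [-0.  -0.   7.9]
xyz [ 0.89  0.13 17.96] tw [-0.  -0.   7.9]
```

Request:
servo_tool(
  plan=[
    {"xyz": [0.9, 0.1, 12], "twist": [0, 0, 7.4], "jaw": 0},
    {"xyz": [0.9, 0.1, 12], "twist": [0, 0, 7.4], "jaw": 0},
    {"xyz": [0.9, 0.1, 12], "twist": [0, 0, 7.4], "jaw": 0.3},
    {"xyz": [0.9, 0.1, 15], "twist": [0, 0, 7.4], "jaw": 0.3},
    {"xyz": [0.9, 0.1, 17.9], "twist": [0, 0, 7.4], "jaw": 0.3},
    {"xyz": [0.9, 0.1, 17.9], "twist": [0, 0, 7.4], "jaw": 0.5},
    {"xyz": [0.9, 0.1, 17.9], "twist": [0, 0, 7.4], "jaw": 1},
    {"xyz": [0.9, 0.1, 17.9], "twist": [0, 0, 7.4], "jaw": 1},
    {"xyz": [0.9, 0.1, 17.9], "twist": [0, 0, 7.4], "jaw": 1},
    {"xyz": [0.9, 0.1, 17.9], "twist": [0, 0, 7.4], "jaw": 1},
  ],
  newtons=60,
)

```text
time_s: 2.8
tool_pos: [0.4503, -0.1146, 0.1859]
tool_rot: [-180.0, -0.0, 15.7]
force: [-0.6, -0.2, 0.5]
grip_width: 0.0414
grasp_force: 0.0
```

```bash
python3 - <<'E'
from h import *
go([(.45,-.117,.08,15)])
c=cam('top')
im=c['img']; hsv=cv2.cvtColor(im,cv2.COLOR_RGB2HSV)
# tray corners at rim from eyeball, refine: mask of lilac floor
m=cv2.inRange(im,(190,170,190),(235,215,235)); m[:, :255]=0;m[:,322:]=0;m[:180]=0;m[256:]=0
d=(im[...,0].astype(int)-im[...,1])
m=((d>8)&(np.indices(m.shape)[1]>255)&(np.indices(m.shape)[1]<325)&(np.indices(m.shape)[0]>178)&(np.indices(m.shape)[0]<258)).astype(np.uint8)
m=cv2.morphologyEx(m,cv2.MORPH_OPEN,np.ones((5,5),np.uint8))
r=cv2.minAreaRect(cv2.findNonZero(m));print(r,[ray(c,*p,.01).round(3) for p in cv2.boxPoints(r)],ray(c,*r[0],.01))
E
```

```text
t 2.8 tcp [ 0.4503 -0.1146  0.1859] [-180.    -0.    15.7] w 0.0414
xyz [-0.09  0.22 -5.81] tw [-0.  -0.   0.7]
((277.0, 214.0), (44.0, 22.0), 90.0) [array([0.615, 0.186, 0.01 ]), array([0.614, 0.112, 0.01 ]), array([0.468, 0.113, 0.01 ]), array([0.469, 0.186, 0.01 ])] [0.54093993 0.14939454 0.01      ]
```

Request:
servo_tool(
  plan=[
    {"xyz": [0, 0, 0], "twist": [0, 0, 0], "jaw": 1},
    {"xyz": [0, 0, 0], "twist": [0, 0, 0], "jaw": 1},
    {"xyz": [0, 0, 0], "twist": [0, 0, 0], "jaw": 1},
    {"xyz": [0, 0, 0], "twist": [0, 0, 0], "jaw": 1},
    {"xyz": [0, 0, 0], "twist": [0, 0, 0], "jaw": 1},
    {"xyz": [0, 0, -1], "twist": [0, 0, 0], "jaw": 1},
    {"xyz": [0, 0, -2], "twist": [0, 0, 0], "jaw": 1},
    {"xyz": [0, 0, -3], "twist": [0, 0, 0], "jaw": 1},
    {"xyz": [0, 0, -4], "twist": [0, 0, 0], "jaw": 1},
    {"xyz": [0, 0, -5], "twist": [0, 0, 0], "jaw": 1},
  ],
)

```text
time_s: 3.68
tool_pos: [0.4501, -0.1153, 0.237]
tool_rot: [-180.0, -0.0, 15.6]
force: [1.4, 0.3, -2.3]
grip_width: 0.0151
grasp_force: 59.9
```

```bash
python3 - <<'E'
from h import *
a=np.radians(3.5);C=np.array([.528,.104]);g=C-.08*np.array([np.cos(a),np.sin(a)])
go([(g[0],g[1],.09,3.5),(g[0],g[1],.068,3.5)])
s=cam('scene');cv2.imwrite('pics/s1.png',cv2.resize(s['img'][160:320,180:440],None,fx=3,fy=3)[:,:,::-1])
E
```

```text
t 3.68 tcp [ 0.4501 -0.1153  0.237 ] [-180.    -0.    15.6] w 0.0151
xyz [  5.58 -20.7   -1.69] tw [-0.  -0.  12.1]
xyz [  5.58 -20.7    0.51] tw [-0.  -0.  12.1]
```

View pics/s1.png

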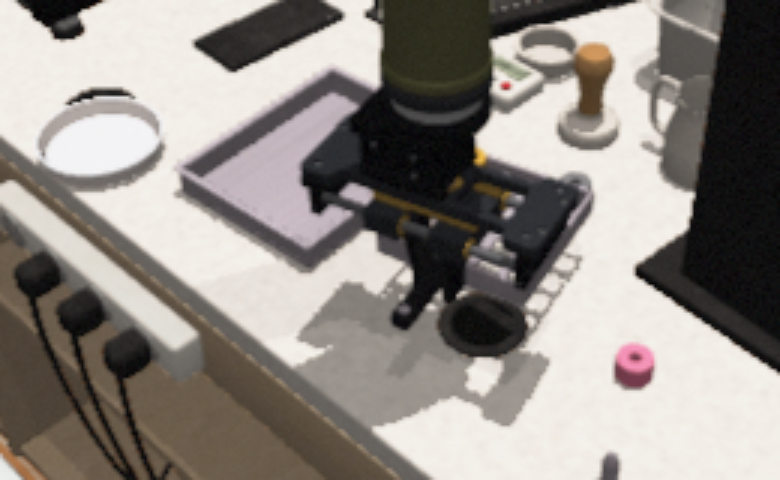

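Request:
servo_tool(
  plan=[
    {"xyz": [0.25, -0.9, 0], "twist": [0, 0, 1], "jaw": 1},
    {"xyz": [0.7, -2.7, 0], "twist": [0, 0, 2], "jaw": 1},
    {"xyz": [1.5, -5.6, 0], "twist": [0, 0, 4], "jaw": 1},
    {"xyz": [2.3, -8.5, 0], "twist": [0, 0, 6], "jaw": 1},
    {"xyz": [3.1, -11.5, 0], "twist": [0, 0, 8], "jaw": 1},
    {"xyz": [3.9, -14.5, 0], "twist": [0, 0, 10], "jaw": 1},
    {"xyz": [4.7, -17.4, 0], "twist": [0, 0, 11], "jaw": 1},
    {"xyz": [5.2, -19.3, 0], "twist": [0, 0, 12], "jaw": 1},
    {"xyz": [5.5, -20.3, 0], "twist": [0, 0, 12], "jaw": 1},
    {"xyz": [5.6, -20.7, 0], "twist": [0, 0, 12], "jaw": 1},
  ],
)

```text
time_s: 4.57
tool_pos: [0.4483, 0.1008, 0.236]
tool_rot: [-180.0, -0.0, 3.8]
force: [-0.4, 0.3, -2.7]
grip_width: 0.0154
grasp_force: 59.9
```

```bash
python3 - <<'E'
from h import *
w=cam('wrist');go([])
t=cam('top')
a=w['img'][0:240,170:570];b=cv2.resize(t['img'][170:270,220:340],None,fx=3,fy=3)
im=np.zeros((600,800,3),np.uint8);im[:240*1,:400]=a;im[:300,420:780]=b
im[300:600,:360]=cv2.resize(cam('scene')['img'][150:250,200:320],None,fx=3,fy=3)
cv2.imwrite('pics/m1.png',im[:,:,::-1])
E
```

```text
t 4.62 tcp [0.4484 0.1002 0.2359] [-180.    -0.     3.7] w 0.0156
```

View pics/m1.png

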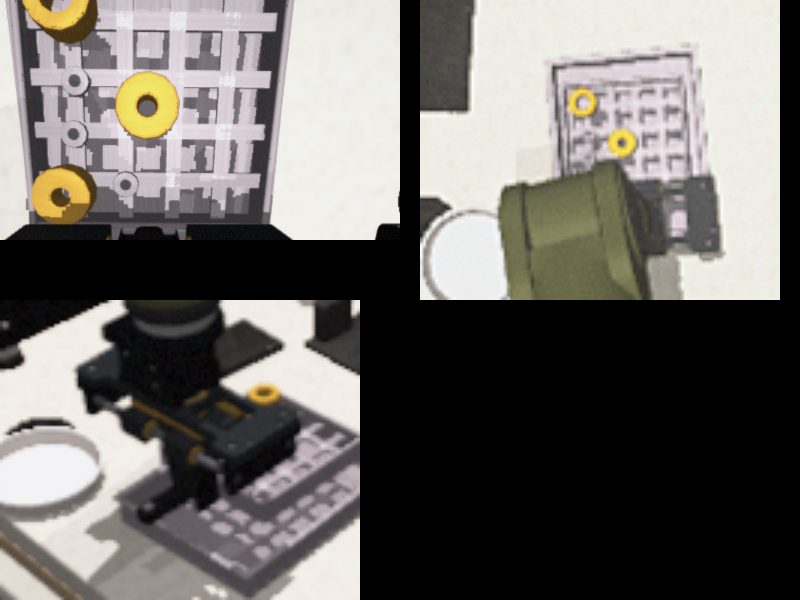

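Request:
servo_tool(
  plan=[
    {"xyz": [1, 1, 0], "twist": [0, 0, 0], "jaw": 1},
    {"xyz": [-1, -1, 0], "twist": [0, 0, 0], "jaw": 1},
    {"xyz": [1, 1, 0], "twist": [0, 0, 0], "jaw": 1},
    {"xyz": [-1, -1, 0], "twist": [0, 0, 0], "jaw": 1},
    {"xyz": [1, -1, 0], "twist": [0, 0, 0], "jaw": 1},
    {"xyz": [-1, 1, 0], "twist": [0, 0, 0], "jaw": 1},
    {"xyz": [1, -1, 0], "twist": [0, 0, 0], "jaw": 1},
    {"xyz": [-1, 1, 0], "twist": [0, 0, 0], "jaw": 1},
    {"xyz": [0, 0, 0], "twist": [0, 0, 0], "jaw": 1},
    {"xyz": [0, 0, 0], "twist": [0, 0, 0], "jaw": 1},
  ],
)

```text
time_s: 5.55
tool_pos: [0.4489, 0.0978, 0.2352]
tool_rot: [180.0, 0.0, 3.4]
force: [1.4, 1.3, -1.5]
grip_width: 0.0156
grasp_force: 59.9
```

```bash
python3 - <<'E'
from h import *
go([]);w=cam('wrist')
im=cv2.resize(w['img'][0:240,170:490],None,fx=2,fy=2)
cv2.imwrite('pics/m2.png',im[:,:,::-1])
E
```

```text
t 5.55 tcp [0.4489 0.0978 0.2352] [180.    0.    3.4] w 0.0156
```

View pics/m2.png

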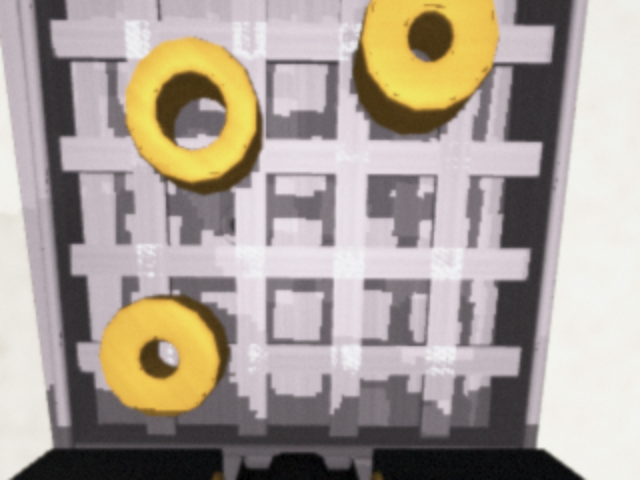

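The sieve now shows only the three sleeves and no washers. The wide bore is at (192,110); the tight ones are at (430,35) and (160,355). I'll carry it back over its old spot and check the tray before setting it down.

```bash
python3 - <<'E'
from h import *
go([(.4501,-.1153,.073,15.6)])
E
```

```text
t 5.6 tcp [0.449  0.0979 0.2358] [180.   -0.    3.5] w 0.0156
xyz [-1.18 21.29 -0.12] tw [  0.   -0.  -12.1]
```

Request:
servo_tool(
  plan=[
    {"xyz": [0, 0.9, 0], "twist": [0, 0, -1], "jaw": 1},
    {"xyz": [-0.1, 2.7, 0], "twist": [0, 0, -2], "jaw": 1},
    {"xyz": [-0.2, 5.6, 0], "twist": [0, 0, -4], "jaw": 1},
    {"xyz": [-0.4, 8.5, 0], "twist": [0, 0, -6], "jaw": 1},
    {"xyz": [-0.6, 11.5, 0], "twist": [0, 0, -8], "jaw": 1},
    {"xyz": [-0.8, 14.5, 0], "twist": [0, 0, -10], "jaw": 1},
    {"xyz": [-1, 17.4, 0], "twist": [0, 0, -11], "jaw": 1},
    {"xyz": [-1.1, 19.5, 0], "twist": [0, 0, -12], "jaw": 1},
    {"xyz": [-1.2, 20.8, 0], "twist": [0, 0, -12], "jaw": 1},
    {"xyz": [-1.2, 21.3, 0], "twist": [0, 0, -12], "jaw": 1},
  ],
)

```text
time_s: 6.43
tool_pos: [0.4493, -0.1178, 0.2364]
tool_rot: [179.9, -0.1, 15.3]
force: [-0.9, 0.3, -1.3]
grip_width: 0.0153
grasp_force: 59.9
```

```bash
python3 - <<'E'
from h import *
go([(.4501,-.1153,.022,15.6)]);t=cam('top');s=cam('scene')
im=np.zeros((600,800,3),np.uint8);im[:450,:400]=cv2.resize(t['img'][180:270,250:330],None,fx=5,fy=5)
im[:400,400:]=cv2.resize(s['img'][170:270,230:330],None,fx=4,fy=4)
cv2.imwrite('pics/m3.png',im[:460,:,::-1])
E
```

```text
t 6.43 tcp [ 0.4493 -0.1178  0.2364] [ 1.799e+02 -1.000e-01  1.530e+01] w 0.0153
xyz [ 0.13 -0.23  5.04] tw [ 0.1 -0.1 -0.3]
```

View pics/m3.png

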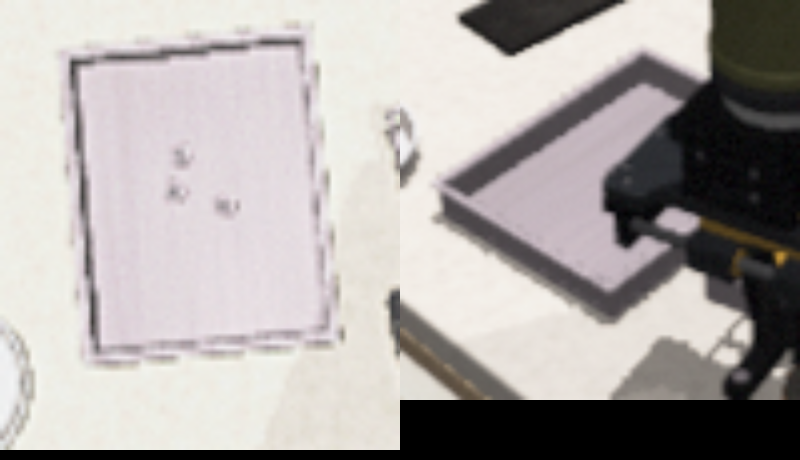

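The tray holds all three washers, at crop pixels (182,157), (177,192) and (227,207). Now I'll set the sieve down.

Request:
servo_tool(
  plan=[
    {"xyz": [0.1, -0.2, 1], "twist": [0, 0, 0], "jaw": 1},
    {"xyz": [0.1, -0.2, 2.5], "twist": [0, 0, 0], "jaw": 1},
    {"xyz": [0.1, -0.2, 3.8], "twist": [0, 0, 0], "jaw": 1},
    {"xyz": [0.1, -0.2, 4.5], "twist": [0, 0, 0], "jaw": 1},
    {"xyz": [0.1, -0.2, 4.9], "twist": [0, 0, 0], "jaw": 1},
    {"xyz": [0.1, -0.2, 5.1], "twist": [0, 0, 0], "jaw": 1},
    {"xyz": [0.1, -0.2, 5.1], "twist": [0, 0, 0], "jaw": 1},
    {"xyz": [0.1, -0.2, 5.1], "twist": [0, 0, 0], "jaw": 0.6},
    {"xyz": [0.1, -0.2, 5.1], "twist": [0, 0, 0], "jaw": 0.6},
    {"xyz": [0.1, -0.2, 5.1], "twist": [0, 0, 0], "jaw": 0.5},
  ],
)

```text
time_s: 7.37
tool_pos: [0.4509, -0.1116, 0.1852]
tool_rot: [180.0, -0.1, 15.7]
force: [0.3, -0.6, 0.2]
grip_width: 0.0283
grasp_force: 0.0
```

Request:
servo_tool(
  plan=[
    {"xyz": [0, 0, 0], "twist": [0, 0, 0], "jaw": 0.3},
    {"xyz": [0, 0, 0], "twist": [0, 0, 0], "jaw": 0.3},
    {"xyz": [0, 0, 0], "twist": [0, 0, 0], "jaw": 0.3},
    {"xyz": [0, 0, -3], "twist": [0, 0, 0], "jaw": 0.3},
    {"xyz": [0, 0, -7], "twist": [0, 0, 0], "jaw": 0.3},
    {"xyz": [0, 0, -11], "twist": [0, 0, 0], "jaw": 0.3},
    {"xyz": [0, 0, -14], "twist": [0, 0, 0], "jaw": 0.3},
    {"xyz": [0, 0, -14], "twist": [0, 0, 0], "jaw": 0.3},
    {"xyz": [0, 0, -14], "twist": [0, 0, 0], "jaw": 0.3},
    {"xyz": [0, 0, -14], "twist": [0, 0, 0], "jaw": 0.3},
  ],
  newtons=20,
)

```text
time_s: 8.2
tool_pos: [0.4499, -0.1119, 0.3242]
tool_rot: [-180.0, 0.0, 15.6]
force: [0.3, -0.0, -0.0]
grip_width: 0.0609
grasp_force: 0.0
```

```bash
cat >> h.py <<'E'
def yellow(c,z=.033,amin=30):
    h=cv2.cvtColor(c['img'],cv2.COLOR_RGB2HSV)
    m=cv2.inRange(h,(18,140,90),(32,255,255)); out=[]
    n,l,st,ce=cv2.connectedComponentsWithStats(m)
    for i in range(1,n):
        if st[i,4]<amin: continue
        k=max(cv2.findContours((l==i).astype(np.uint8),cv2.RETR_EXTERNAL,cv2.CHAIN_APPROX_NONE)[0],key=cv2.contourArea)
        (u,v),(a,b),_=cv2.minAreaRect(k); out.append((st[i].tolist(),round(u,1),round(v,1),round(a,1),round(b,1),ray(c,u,v,z).round(4)))
    return out
E
python3 - <<'E'
from h import *
go([]);w=cam('wrist','w4');t=cam('top')
for n,c in(('w',w),('t',t)):
    for y in yellow(c,.033,20):print(n,*y)
E
```

```text
t 8.2 tcp [ 0.4499 -0.1119  0.3242] [-180.     0.    15.6] w 0.0609
w [331, 63, 32, 34, 777] 346.5 79.5 33.0 31.0 [ 0.5647 -0.1055  0.033 ]
w [276, 80, 31, 34, 602] 291.3 96.7 32.5 30.4 [ 0.5373 -0.0614  0.033 ]
w [268, 142, 30, 30, 641] 282.5 156.0 29.0 29.0 [ 0.4835 -0.0664  0.033 ]
w [192, 239, 9, 46, 171] 195.3 261.3 7.4 45.1 [ 0.3523 -0.0043  0.033 ]
w [436, 239, 10, 46, 209] 440.7 261.4 45.1 8.5 [ 0.4218 -0.2528  0.033 ]
t [350, 201, 8, 8, 46] 353.5 204.5 7.0 7.0 [ 0.5658 -0.103   0.033 ]
t [336, 210, 8, 8, 34] 339.5 213.5 7.0 7.0 [ 0.5375 -0.057   0.033 ]
t [338, 227, 9, 8, 43] 341.5 230.0 6.6 7.9 [ 0.4842 -0.0622  0.033 ]
```

View pics/w4.png

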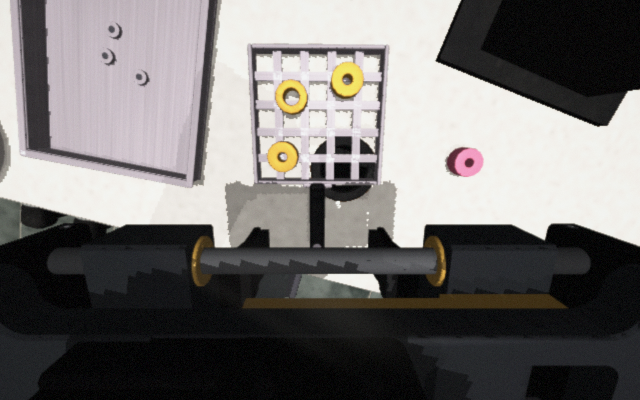

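The wrist view shows the sieve flat, the washers in the tray at (114,30), (108,57) and (141,77), and the sleeves at (346,79) tight, (291,97) wide and (282,156) tight. I'll start with the near tight sleeve, gripping it above the rim.

```bash
python3 - <<'E'
from h import *
go([(.484,-.0645,.10,15.6),(.484,-.0645,.0415,15.6)])
E
```

```text
t 8.3 tcp [ 0.4496 -0.1119  0.3233] [-180.     0.2   15.6] w 0.0609
xyz [ 4.6  -3.63  5.92] tw [-0.   0.2  0. ]
xyz [ 4.62 -3.63 11.77] tw [-0.   0.2  0. ]
```

Request:
servo_tool(
  plan=[
    {"xyz": [4.6, -3.6, 3], "twist": [0, 0, 0], "jaw": 0.45},
    {"xyz": [4.6, -3.6, 6], "twist": [0, 0, 0], "jaw": 0.45},
    {"xyz": [4.6, -3.6, 9], "twist": [0, 0, 0], "jaw": 0.45},
    {"xyz": [4.6, -3.6, 11.5], "twist": [0, 0, 0], "jaw": 0.45},
    {"xyz": [4.6, -3.6, 11.8], "twist": [0, 0, 0], "jaw": 0.45},
    {"xyz": [4.6, -3.6, 11.8], "twist": [0, 0, 0], "jaw": 0.8},
    {"xyz": [4.6, -3.6, 11.8], "twist": [0, 0, 0], "jaw": 0.8},
    {"xyz": [4.6, -3.6, 11.8], "twist": [0, 0, 0], "jaw": 0.8},
    {"xyz": [4.6, -3.6, 11.8], "twist": [0, 0, 0], "jaw": 0.8},
    {"xyz": [4.6, -3.6, 11.8], "twist": [0, 0, 0], "jaw": 0.8},
  ],
  newtons=20,
)

```text
time_s: 9.13
tool_pos: [0.4846, -0.0651, 0.2064]
tool_rot: [-180.0, 0.0, 15.6]
force: [-0.4, 1.3, -1.2]
grip_width: 0.0285
grasp_force: 20.0
```

```bash
python3 - <<'E'
from h import *
go([(.484,-.0645,.16,15.6),(.43,-.19,.16,0),(.37,-.317,.16,-60)])
E
```

```text
t 9.13 tcp [ 0.4846 -0.0651  0.2064] [-180.     0.    15.6] w 0.0285
xyz [ -0.05  -0.08 -11.76] tw [-0.  0. -0.]
xyz [ -8.62  10.56 -11.76] tw [ 0.   0.  15.6]
xyz [-17.81  21.18 -11.75] tw [ 0.   0.  75.6]
```

Request:
servo_tool(
  plan=[
    {"xyz": [0, 0, -1], "twist": [0, 0, 0], "jaw": 0.8},
    {"xyz": [0, 0, -4], "twist": [0, 0, 0], "jaw": 0.8},
    {"xyz": [0, 0, -8], "twist": [0, 0, 0], "jaw": 0.8},
    {"xyz": [0, 0, -12], "twist": [0, 0, 0], "jaw": 0.8},
    {"xyz": [-2.2, 2.6, -13], "twist": [0, 0, 7], "jaw": 0.8},
    {"xyz": [-4.5, 5.2, -14], "twist": [0, 0, 14], "jaw": 0.8},
    {"xyz": [-7, 8, -14], "twist": [0, 0, 21], "jaw": 0.8},
    {"xyz": [-9.5, 10.5, -14], "twist": [0, 0, 28], "jaw": 0.8},
    {"xyz": [-12, 12.5, -14], "twist": [0, 0, 35], "jaw": 0.8},
    {"xyz": [-14.5, 14, -14], "twist": [0, 0, 42], "jaw": 0.8},
  ],
)

```text
time_s: 9.97
tool_pos: [0.3814, -0.2412, 0.3476]
tool_rot: [-180.0, -0.1, -26.9]
force: [0.4, -0.3, -0.4]
grip_width: 0.0286
grasp_force: 20.0
```

```bash
python3 - <<'E'
from h import *
go([(.375,-.24,.18,-65)])
print(env.get_obs()['grasp_force'])
E
```

```text
t 9.97 tcp [ 0.3814 -0.2412  0.3476] [-1.80e+02 -1.00e-01 -2.69e+01] w 0.0286
xyz [-0.63  0.18  0.36] tw [-0.1 -0.1 38.1]
19.993308037519455
```

Request:
servo_tool(
  plan=[
    {"xyz": [-0.6, 0.2, 0.4], "twist": [0, 0, 38], "jaw": 0.8},
    {"xyz": [-0.6, 0.2, 0.4], "twist": [0, 0, 38], "jaw": 0.8},
    {"xyz": [-0.6, 0.2, 0.4], "twist": [0, 0, 38], "jaw": 0.8},
    {"xyz": [-0.6, 0.2, 0.4], "twist": [0, 0, 38], "jaw": 0.8},
    {"xyz": [-0.6, 0.2, 0.4], "twist": [0, 0, 38], "jaw": 0.8},
    {"xyz": [-0.6, 0.2, 0.4], "twist": [0, 0, 38], "jaw": 0.8},
    {"xyz": [-0.6, 0.2, 0.4], "twist": [0, 0, 38], "jaw": 0.8},
  ],
)

```text
time_s: 10.55
tool_pos: [0.3763, -0.2383, 0.3433]
tool_rot: [-179.9, -0.0, -64.5]
force: [0.2, -0.6, -0.6]
grip_width: 0.0285
grasp_force: 20.0
```

```bash
python3 - <<'E'
from h import *
go([]);w=cam('wrist','w5')
print(-np.array(w['R']).T@w['t'],[proj(w,(.403,-.317,z)).round() for z in(.015,.08)])
print(yellow(w,.17,100))
E
```

```text
t 10.55 tcp [ 0.3763 -0.2383  0.3433] [-179.9   -0.   -64.5] w 0.0285
[ 0.40437675 -0.29814154  0.3227088 ] [array([327., 117.]), array([330., 112.])]
[([98, 218, 28, 25, 519], 111.5, 230.0, 24.0, 27.0, array([ 0.4887, -0.1978,  0.17  ])), ([295, 228, 47, 19, 649], 318.0, 237.0, 18.0, 46.0, array([ 0.3794, -0.2452,  0.17  ])), ([250, 240, 6, 45, 153], 252.2, 262.0, 4.7, 44.0, array([ 0.4079, -0.2142,  0.17  ])), ([382, 249, 6, 37, 112], 385.0, 267.1, 4.2, 36.1, array([ 0.3352, -0.2452,  0.17  ])), ([113, 274, 26, 13, 187], 125.5, 280.0, 12.0, 25.0, array([ 0.4725, -0.1701,  0.17  ]))]
```

View pics/w5.png

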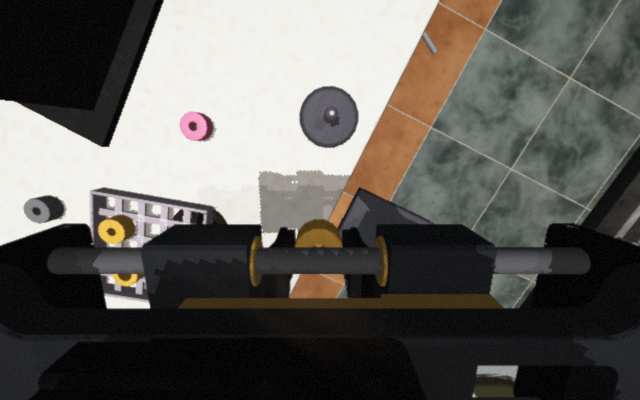

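The wrist view shows the gauge foot centred near (329,117), the pin tip at about (332,113), and the held sleeve at (318,237). I'll fit these more precisely.

```bash
cat >> h.py <<'E'
def held(w):
    """front top edge of held sleeve vs grasp axis, along tool x,y (m)"""
    o=env.get_obs();R=Ro.from_euler('xyz',o['tool_rot'],degrees=True);p=np.array(o['tool_pos'])
    h=cv2.cvtColor(w['img'],cv2.COLOR_RGB2HSV);m=cv2.inRange(h,(18,100,60),(34,255,255))
    m[:200]=0;m[246:]=0;m[:,:262]=0;m[:,375:]=0
    m=cv2.morphologyEx(m,cv2.MORPH_OPEN,np.ones((3,3)))
    P=[]
    for u in range(280,360):
        r=np.flatnonzero(m[:,u])
        if len(r): 
            g=ray(w,u,r[0],p[2]-.164-.0085); P.append(R.inv().apply(g-p)[:2])
    P=np.array(P); # circle of radius 15 mm
    from scipy.optimize import least_squares
    f=least_squares(lambda c:np.hypot(*(P-c).T)-.015,[0,0],loss='soft_l1',f_scale=.001)
    return f.x.round(4),len(P),np.abs(f.fun).mean().round(4)
def gauge(w):
    g=cv2.cvtColor(w['img'],cv2.COLOR_RGB2GRAY); u0,v0=proj(w,(.403,-.317,.015))
    m=(g<130).astype(np.uint8);yy,xx=np.indices(g.shape);m[np.hypot(xx-u0,yy-v0)>45]=0
    k=max(cv2.findContours(m,cv2.RETR_EXTERNAL,cv2.CHAIN_APPROX_NONE)[0],key=cv2.contourArea)[:,0]
    P=np.array([ray(w,u,v,.012)[:2] for u,v in k]);(x,y),r=cv2.minEnclosingCircle(P.astype(np.float32)*1000)
    return P.mean(0),(x,y,r),k[:,0].min(),k[:,0].max(),k[:,1].min(),k[:,1].max()
E
python3 - <<'E'
from h import *
w=cam('wrist');print(gauge(w),held(w))
print('tip',ray(w,332,113,.08))
for d in(.0,): print([proj(w,(.403,-.317,.08))])
t=cam('top');print(gauge(t))
cv2.imwrite('pics/z5.png',cv2.resize(w['img'][80:260,260:400],None,fx=4,fy=3)[:,:,::-1])
E
```

```text
(array([ 0.40207469, -0.31735327]), (401.8341064453125, -317.1159362792969, 31.258464813232422), np.int32(300), np.int32(357), np.int32(86), np.int32(147)) (array([0.0028, 0.0002]), 46, np.float64(0.0006))
tip [ 0.40144049 -0.31726022  0.08      ]
[array([330.16711074, 112.4408257 ])]
(array([ 0.35958964, -0.29993992]), (376.91748046875, -317.9712829589844, 133.8798370361328), np.int32(382), np.int32(463), np.int32(232), np.int32(298))
```

```bash
python3 - <<'E'
from h import *
go([(.4012,-.3161,.125,-64.5),(.4012,-.3161,.105,-64.5),(.4012,-.3161,.1005,-64.5)])
E
```

```text
t 10.7 tcp [ 0.3764 -0.2381  0.3431] [-180.    -0.   -64.3] w 0.0287
xyz [8.1  1.15 5.41] tw [-0.  -0.   0.2]
xyz [8.1  1.15 7.41] tw [-0.  -0.   0.2]
xyz [8.1  1.15 7.86] tw [-0.  -0.   0.2]
```

Request:
servo_tool(
  plan=[
    {"xyz": [3, 0.4, 0], "twist": [0, 0, 0], "jaw": 0.8},
    {"xyz": [6, 0.8, 2], "twist": [0, 0, 0], "jaw": 0.8},
    {"xyz": [8.1, 1.1, 4], "twist": [0, 0, 0], "jaw": 0.8},
    {"xyz": [8.1, 1.1, 5.4], "twist": [0, 0, 0], "jaw": 0.8},
    {"xyz": [8.1, 1.1, 6], "twist": [0, 0, 0], "jaw": 0.8},
    {"xyz": [8.1, 1.1, 6.6], "twist": [0, 0, 0], "jaw": 0.8},
    {"xyz": [8.1, 1.1, 7], "twist": [0, 0, 0], "jaw": 0.8},
    {"xyz": [8.1, 1.1, 7.3], "twist": [0, 0, 0], "jaw": 0.8},
    {"xyz": [8.1, 1.1, 7.6], "twist": [0, 0, 0], "jaw": 0.8},
    {"xyz": [8.1, 1.1, 7.9], "twist": [0, 0, 0], "jaw": 0.8},
  ],
)

```text
time_s: 11.53
tool_pos: [0.4021, -0.3169, 0.2653]
tool_rot: [-179.9, -0.2, -64.4]
force: [-2.9, -2.6, 9.1]
grip_width: 0.029
grasp_force: 20.0
```

```bash
python3 - <<'E'
from h import *
go([]);s=cam('scene');u,v=map(int,proj(s,(.402,-.317,.05)));print(u,v)
w=cam('wrist');im=np.zeros((500,800,3),np.uint8)
im[:480,:400]=cv2.resize(s['img'][v-60:v+60,u-50:u+50],None,fx=4,fy=4);im[:480,400:]=cv2.resize(w['img'][170:290,250:380],(400,480))
cv2.imwrite('pics/m6.png',im[:,:,::-1])
E
```

```text
t 11.53 tcp [ 0.4021 -0.3169  0.2653] [-179.9   -0.2  -64.4] w 0.029
381 319
```

View pics/m6.png

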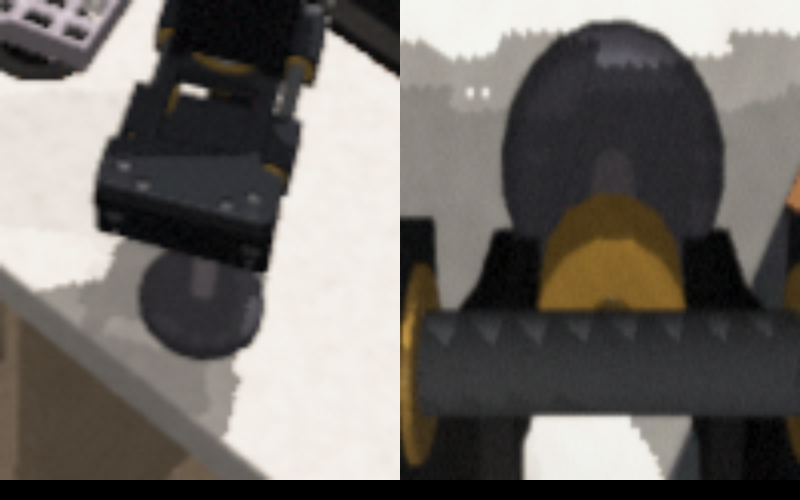

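The scene and wrist crops show the sleeve stopped high on the pin, with the pin shaft visible below it at (205,280). There is 9 N of resistance at the expected taper height, so this one is tight. On to the dish.

```bash
cat >> h.py <<'E'
def dish(c):
    h=cv2.cvtColor(c['img'],cv2.COLOR_RGB2HSV);g=c['img'].min(2)
    m=((g>225)&(h[...,1]<12)).astype(np.uint8); m[:, :190]=0;m[:,270:]=0;m[:220]=0;m[290:]=0
    m=cv2.morphologyEx(m,cv2.MORPH_OPEN,np.ones((3,3)))
    n,l,st,ce=cv2.connectedComponentsWithStats(m); return [(st[i].tolist(),ray(c,*ce[i],.004).round(4)) for i in range(1,n) if st[i,4]>100]
E
python3 - <<'E'
from h import *
print(env.get_obs()['qpos'].round(0))
t=cam('top');print(dish(t))
print(ray(t,238,256,.02))
go([(.402,-.317,.16,-64.4),(.45,-.1,.16,-30),(.45,.1,.16,-15),(.406,.276,.16,0)])
E
```

```text
[ -10.   11.   50.  114.  -10.   59. -110.]
[([190, 220, 55, 53, 1094], array([0.4568, 0.3781, 0.004 ])), ([236, 220, 34, 51, 582], array([0.4563, 0.2238, 0.004 ])), ([224, 242, 30, 30, 715], array([0.4035, 0.2804, 0.004 ]))]
[0.40575084 0.27647051 0.02      ]
t 11.68 tcp [ 0.402  -0.317   0.2649] [-179.9   -0.2  -64.4] w 0.0286
xyz [ 0.02 -0.01 -5.91] tw [-0.1 -0.2 -0. ]
xyz [-17.47 -13.72  -5.96] tw [ -0.   -0.3 -34.4]
xyz [-35.51 -22.36  -6.02] tw [  0.   -0.3 -49.4]
xyz [-53.29 -25.99  -6.09] tw [  0.1  -0.3 -64.4]
```

Request:
servo_tool(
  plan=[
    {"xyz": [0, 0, -2], "twist": [0, 0, 0], "jaw": 0.8},
    {"xyz": [0, 0, -6], "twist": [0, 0, 0], "jaw": 0.8},
    {"xyz": [-3, -2.3, -6], "twist": [0, 0, -6], "jaw": 0.8},
    {"xyz": [-6, -4.7, -6], "twist": [0, 0, -12], "jaw": 0.8},
    {"xyz": [-9, -7, -6], "twist": [0, 0, -18], "jaw": 0.8},
    {"xyz": [-12, -9.4, -6], "twist": [0, 0, -24], "jaw": 0.8},
    {"xyz": [-15, -11.8, -6], "twist": [0, 0, -30], "jaw": 0.8},
    {"xyz": [-18, -14, -6], "twist": [0, 0, -35], "jaw": 0.8},
    {"xyz": [-21, -15.5, -6], "twist": [0, 0, -40], "jaw": 0.8},
    {"xyz": [-24.5, -17.2, -6], "twist": [0, 0, -45], "jaw": 0.8},
  ],
)

```text
time_s: 12.52
tool_pos: [0.4503, -0.0186, 0.3239]
tool_rot: [-179.9, 0.0, -19.1]
force: [0.9, 0.0, 0.2]
grip_width: 0.0286
grasp_force: 20.0
```

```bash
python3 - <<'E'
from h import *
go([(.45,.1,.16,-15),(.425,.277,.16,0),(.425,.277,.06,0)])
E
```

```text
t 12.52 tcp [ 0.4503 -0.0186  0.3239] [-179.9    0.   -19.1] w 0.0286
xyz [ -3.92 -11.2    0.  ] tw [-0.1  0.  -4.1]
xyz [-1.209e+01 -2.710e+01  2.000e-02] tw [ -0.1   0.  -19.1]
xyz [-12.08 -27.09  10.02] tw [ -0.1   0.  -19.1]
```

Request:
servo_tool(
  plan=[
    {"xyz": [-1.3, -3.7, 0], "twist": [0, 0, -3], "jaw": 0.8},
    {"xyz": [-2.6, -7.4, 0], "twist": [0, 0, -6], "jaw": 0.8},
    {"xyz": [-3.9, -11.2, 0], "twist": [0, 0, -9], "jaw": 0.8},
    {"xyz": [-5.7, -14.7, 0], "twist": [0, 0, -12], "jaw": 0.8},
    {"xyz": [-7.5, -18.2, 0], "twist": [0, 0, -15], "jaw": 0.8},
    {"xyz": [-9.3, -21.7, 0], "twist": [0, 0, -18], "jaw": 0.8},
    {"xyz": [-11, -25, 0], "twist": [0, 0, -19], "jaw": 0.8},
    {"xyz": [-12.1, -27.1, 0], "twist": [0, 0, -19], "jaw": 0.8},
    {"xyz": [-12.1, -27.1, 3], "twist": [0, 0, -19], "jaw": 0.8},
    {"xyz": [-12.1, -27.1, 6], "twist": [0, 0, -19], "jaw": 0.8},
  ],
)

```text
time_s: 13.35
tool_pos: [0.4259, 0.2786, 0.2646]
tool_rot: [-179.8, -0.1, -0.1]
force: [0.1, 0.3, -0.8]
grip_width: 0.0288
grasp_force: 20.0
```

```bash
python3 - <<'E'
from h import *
go([(.425,.277,.035,0)])
t=cam('top');s=cam('scene')
im=np.zeros((600,800,3),np.uint8);im[:480,:400]=cv2.resize(t['img'][200:296,200:280],None,fx=5,fy=5)
im[:400,400:]=cv2.resize(s['img'][150:250,170:270],None,fx=4,fy=4)
cv2.imwrite('pics/m7.png',im[:480,:,::-1])
E
```

```text
t 13.35 tcp [0.4259 0.2786 0.2646] [-1.798e+02 -1.000e-01 -1.000e-01] w 0.0288
xyz [-0.1   0.19  6.56] tw [-0.2 -0.1 -0.1]
```

View pics/m7.png

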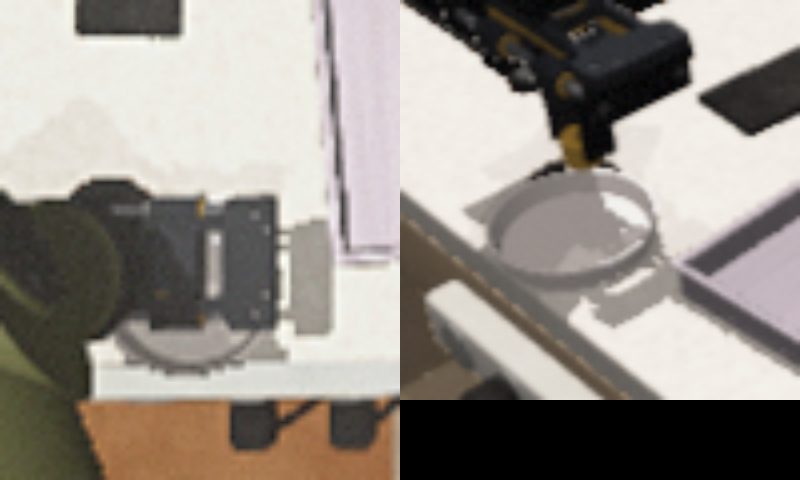

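Both crops show the dish still in place, its lower rim at (185,370) in the top crop, with the sleeve held above it. I'll lower and release.

Request:
servo_tool(
  plan=[
    {"xyz": [0, 0, 3], "twist": [0, 0, 0], "jaw": 0.8},
    {"xyz": [0, 0, 5], "twist": [0, 0, 0], "jaw": 0.8},
    {"xyz": [0, 0, 6], "twist": [0, 0, 0], "jaw": 0.8},
    {"xyz": [0, 0, 6.5], "twist": [0, 0, 0], "jaw": 0.8},
    {"xyz": [0, 0, 6.5], "twist": [0, 0, 0], "jaw": 0.5},
    {"xyz": [0, 0, 6.5], "twist": [0, 0, 0], "jaw": 0.5},
    {"xyz": [0, 0, 6.5], "twist": [0, 0, 0], "jaw": 0.5},
    {"xyz": [0, 0, 3], "twist": [0, 0, 0], "jaw": 0.5},
    {"xyz": [0, 0, -1], "twist": [0, 0, 0], "jaw": 0.5},
    {"xyz": [0, 0, -5], "twist": [0, 0, 0], "jaw": 0.5},
  ],
)

```text
time_s: 14.28
tool_pos: [0.4266, 0.275, 0.3158]
tool_rot: [180.0, 0.0, -0.4]
force: [0.3, 0.7, -0.0]
grip_width: 0.0433
grasp_force: 0.0
```

```bash
python3 - <<'E'
from h import *
t=cam('top');s=cam('scene')
for y in yellow(t,.033,15):print('t',*y)
for y in yellow(s,.024,25):print('s',*y)
print('dish scene',ray(s,212.5,206,.012))
go([(.45,.1,.16,-10),(.45,-.06,.16,-24.5),(.558,-.101,.12,-24.5)])
E
```

```text
t [387, 143, 3, 7, 16] 388.0 146.0 6.0 2.0 [ 0.756 -0.221  0.033]
t [349, 201, 9, 9, 46] 353.2 204.8 7.1 7.8 [ 0.565  -0.1021  0.033 ]
t [336, 210, 8, 8, 34] 339.5 213.5 7.0 7.0 [ 0.5375 -0.057   0.033 ]
s [216, 199, 9, 10, 79] 220.0 203.5 9.0 8.0 [0.417  0.2588 0.024 ]
s [330, 231, 10, 12, 110] 334.5 236.5 11.0 9.0 [ 0.5369 -0.0625  0.024 ]
s [350, 233, 12, 13, 122] 355.5 239.0 11.0 12.0 [ 0.5663 -0.1066  0.024 ]
dish scene [0.40367833 0.27871315 0.012     ]
t 14.38 tcp [0.4294 0.2767 0.3221] [-179.4   -0.7   -0.4] w 0.0435
xyz [ 2.2  17.65 -0.34] tw [-0.6 -0.6  9.6]
xyz [ 2.31 33.65 -0.5 ] tw [-0.7 -0.5 24.1]
xyz [13.1  37.71  3.58] tw [-0.7 -0.5 24.1]
```

Request:
servo_tool(
  plan=[
    {"xyz": [0.5, 3.5, -0.4], "twist": [0, 0, 2], "jaw": 0.45},
    {"xyz": [1, 7.5, -0.4], "twist": [0, 0, 5], "jaw": 0.45},
    {"xyz": [1.5, 11.5, -0.4], "twist": [0, 0, 8], "jaw": 0.45},
    {"xyz": [2, 15.5, -0.4], "twist": [0, 0, 11], "jaw": 0.45},
    {"xyz": [2.2, 19.5, -0.4], "twist": [0, 0, 14], "jaw": 0.45},
    {"xyz": [2.2, 23.5, -0.4], "twist": [0, 0, 17], "jaw": 0.45},
    {"xyz": [3.5, 27, -0.4], "twist": [0, 0, 20], "jaw": 0.45},
    {"xyz": [6, 30, -0.4], "twist": [0, 0, 24], "jaw": 0.45},
    {"xyz": [9, 33, -0.4], "twist": [0, 0, 24], "jaw": 0.45},
    {"xyz": [11.5, 35.5, -0.4], "twist": [0, 0, 24], "jaw": 0.45},
  ],
)

```text
time_s: 15.22
tool_pos: [0.5405, -0.083, 0.3193]
tool_rot: [-179.9, -0.2, -24.5]
force: [-0.3, 0.8, 0.3]
grip_width: 0.0481
grasp_force: 0.0
```

```bash
python3 - <<'E'
from h import *
go([(.565,-.104,.08,-24.5),(.565,-.104,.0415,-24.5)])
E
```

```text
t 15.22 tcp [ 0.5405 -0.083   0.3193] [-179.9   -0.2  -24.5] w 0.0481
xyz [3.08 0.91 7.53] tw [-0.1 -0.2  0. ]
xyz [ 3.07  0.92 11.38] tw [-0.1 -0.2  0. ]
```

Request:
servo_tool(
  plan=[
    {"xyz": [3.1, 0.9, 3], "twist": [0, 0, 0], "jaw": 0.45},
    {"xyz": [3.1, 0.9, 6], "twist": [0, 0, 0], "jaw": 0.45},
    {"xyz": [3.1, 0.9, 9], "twist": [0, 0, 0], "jaw": 0.45},
    {"xyz": [3.1, 0.9, 11], "twist": [0, 0, 0], "jaw": 0.45},
    {"xyz": [3.1, 0.9, 11.4], "twist": [0, 0, 0], "jaw": 0.45},
    {"xyz": [3.1, 0.9, 11.4], "twist": [0, 0, 0], "jaw": 0.8},
    {"xyz": [3.1, 0.9, 11.4], "twist": [0, 0, 0], "jaw": 0.8},
    {"xyz": [3.1, 0.9, 11.4], "twist": [0, 0, 0], "jaw": 0.8},
    {"xyz": [3.1, 0.9, 11.4], "twist": [0, 0, 0], "jaw": 0.8},
    {"xyz": [3.1, 0.9, 7.4], "twist": [0, 0, 0], "jaw": 0.8},
  ],
)

```text
time_s: 16.05
tool_pos: [0.5611, -0.1001, 0.2389]
tool_rot: [179.8, 0.6, -24.3]
force: [-0.3, 0.9, -0.4]
grip_width: 0.0286
grasp_force: 20.0
```

```bash
python3 - <<'E'
from h import *
print(env.get_obs()['grasp_force'])
go([(.565,-.104,.16,-24.5),(.402,-.317,.16,-24.5),(.402,-.317,.125,-64.5)])
E
```

```text
19.999154458200792
t 16.05 tcp [ 0.5611 -0.1001  0.2389] [179.8   0.6 -24.3] w 0.0286
xyz [ 0.43  0.23 -8.51] tw [0.2 0.6 0.2]
xyz [-5.64 26.35 -8.34] tw [0.2 0.6 0.2]
xyz [-5.6  26.34 -4.84] tw [ 0.4  0.5 40.2]
```

Request:
servo_tool(
  plan=[
    {"xyz": [0, 0, -4], "twist": [0, 0, 0], "jaw": 0.8},
    {"xyz": [0, 0, -8], "twist": [0, 0, 0], "jaw": 0.8},
    {"xyz": [-0.7, 3.3, -8], "twist": [0, 0, 0], "jaw": 0.8},
    {"xyz": [-1.5, 7, -8], "twist": [0, 0, 0], "jaw": 0.8},
    {"xyz": [-2.4, 11, -8], "twist": [0, 0, 0], "jaw": 0.8},
    {"xyz": [-3.3, 15, -8], "twist": [0, 0, 0], "jaw": 0.8},
    {"xyz": [-4.3, 19, -8], "twist": [0, 0, 0], "jaw": 0.8},
    {"xyz": [-5.3, 22.5, -8], "twist": [0, 0, 0], "jaw": 0.8},
    {"xyz": [-6, 26, -6], "twist": [0, 0, 0], "jaw": 0.8},
    {"xyz": [-6, 26, -5], "twist": [0, 0, 0], "jaw": 0.8},
  ],
)

```text
time_s: 16.88
tool_pos: [0.3963, -0.3197, 0.2945]
tool_rot: [179.9, -0.1, -25.0]
force: [-0.8, 0.2, -1.0]
grip_width: 0.0282
grasp_force: 20.0
```

```bash
python3 - <<'E'
from h import *
go([]);s=cam('scene');w=cam('wrist');
go([(.4015,-.3165,.10,-24.5)])
im=np.zeros((480,800,3),np.uint8);u,v=map(int,proj(s,(.402,-.317,.08)));print(u,v)
im[:480,:400]=cv2.resize(s['img'][v-60:v+60,u-50:u+50],None,fx=4,fy=4);im[:480,400:]=cv2.resize(w['img'][190:290,260:380],(400,480))
cv2.imwrite('pics/m8.png',im[:,:,::-1])
E
```

```text
t 16.88 tcp [ 0.3963 -0.3197  0.2945] [ 1.799e+02 -1.000e-01 -2.500e+01] w 0.0282
t 16.98 tcp [ 0.4001 -0.3144  0.2932] [-1.799e+02  1.000e-01 -2.460e+01] w 0.0288
xyz [0.22 0.14 2.92] tw [-0.1  0.1 -0.1]
383 309
```

View pics/m8.png

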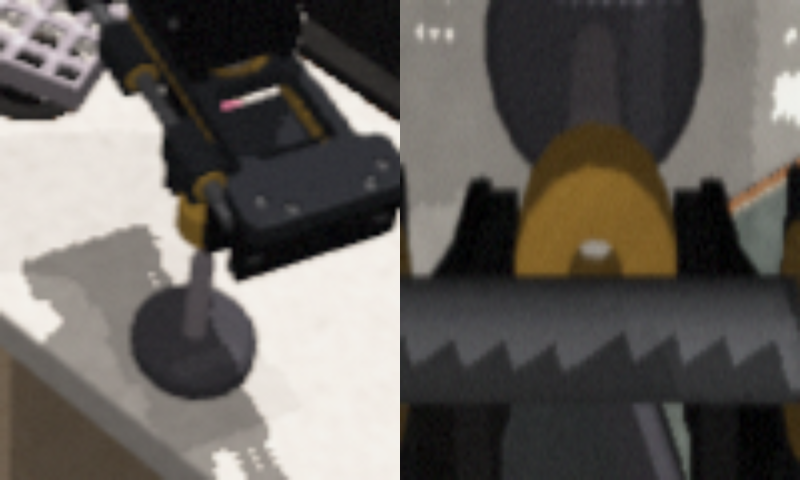

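The crops show the sleeve poised over the pin, with the tip visible through its bore at (597,245). I'll lower it to test.

Request:
servo_tool(
  plan=[
    {"xyz": [0.2, 0.1, 0.5], "twist": [0, 0, 0], "jaw": 0.8},
    {"xyz": [0.2, 0.1, 1], "twist": [0, 0, 0], "jaw": 0.8},
    {"xyz": [0.2, 0.1, 1.5], "twist": [0, 0, 0], "jaw": 0.8},
    {"xyz": [0.2, 0.1, 1.9], "twist": [0, 0, 0], "jaw": 0.8},
    {"xyz": [0.2, 0.1, 2.2], "twist": [0, 0, 0], "jaw": 0.8},
    {"xyz": [0.2, 0.1, 2.5], "twist": [0, 0, 0], "jaw": 0.8},
    {"xyz": [0.2, 0.1, 2.8], "twist": [0, 0, 0], "jaw": 0.8},
    {"xyz": [0.2, 0.1, 3.0], "twist": [0, 0, 0], "jaw": 0.8},
    {"xyz": [0.2, 0.1, 3.0], "twist": [0, 0, 0], "jaw": 0.8},
  ],
)

```text
time_s: 17.73
tool_pos: [0.4024, -0.3168, 0.2645]
tool_rot: [179.9, 0.0, -24.5]
force: [-4.5, -2.3, 6.6]
grip_width: 0.0285
grasp_force: 20.0
```

```bash
python3 - <<'E'
from h import *
go([(.402,-.317,.16,-24.6),(.45,-.1,.16,-20),(.45,.1,.16,-10),(.388,.277,.16,0)])
t=cam('top');print(dish(t))
E
```

```text
t 17.73 tcp [ 0.4024 -0.3168  0.2645] [179.9   0.  -24.5] w 0.0285
xyz [-0.03  0.05 -5.95] tw [0.1 0.  0.1]
xyz [ -4.65 -21.69  -6.  ] tw [ 0.1  0.  -4.5]
xyz [-12.93 -39.9   -6.04] tw [  0.1   0.  -14.5]
xyz [-25.9  -53.44  -6.07] tw [  0.1   0.  -24.5]
[([190, 220, 27, 53, 664], array([0.4273, 0.4043, 0.004 ])), ([206, 220, 59, 23, 740], array([0.493 , 0.2821, 0.004 ])), ([224, 242, 30, 30, 624], array([0.4005, 0.2806, 0.004 ])), ([256, 245, 14, 23, 169], array([0.3972, 0.2006, 0.004 ]))]
```

The sleeve stopped at the same height with about 7 N of resistance, so it is tight too. To the dish.

Request:
servo_tool(
  plan=[
    {"xyz": [0, 0, -2], "twist": [0, 0, 0], "jaw": 0.8},
    {"xyz": [0, 0, -6], "twist": [0, 0, 0], "jaw": 0.8},
    {"xyz": [-0.8, -3.6, -6], "twist": [0, 0, 0], "jaw": 0.8},
    {"xyz": [-1.6, -7.2, -6], "twist": [0, 0, -1], "jaw": 0.8},
    {"xyz": [-2.4, -10.8, -6], "twist": [0, 0, -2], "jaw": 0.8},
    {"xyz": [-3.1, -14.4, -6], "twist": [0, 0, -3], "jaw": 0.8},
    {"xyz": [-3.9, -18, -6], "twist": [0, 0, -4], "jaw": 0.8},
    {"xyz": [-4.7, -21.7, -6], "twist": [0, 0, -5], "jaw": 0.8},
    {"xyz": [-6.3, -25.3, -6], "twist": [0, 0, -7], "jaw": 0.8},
    {"xyz": [-8, -29, -6], "twist": [0, 0, -9], "jaw": 0.8},
  ],
)

```text
time_s: 18.62
tool_pos: [0.4501, -0.0164, 0.3238]
tool_rot: [-180.0, -0.0, -15.3]
force: [1.3, 0.7, 0.2]
grip_width: 0.0285
grasp_force: 20.0
```

```bash
python3 - <<'E'
from h import *
go([(.45,.1,.16,-10),(.387,.278,.16,0),(.387,.278,.036,0)])
E
```

```text
t 18.62 tcp [ 0.4501 -0.0164  0.3238] [-180.    -0.   -15.3] w 0.0285
xyz [-3.090e+00 -1.122e+01 -1.000e-02] tw [-0.  -0.1 -5.3]
xyz [-1.387e+01 -2.672e+01 -1.000e-02] tw [ -0.   -0.1 -15.3]
xyz [-13.88 -26.71  12.39] tw [ -0.   -0.1 -15.3]
```

Request:
servo_tool(
  plan=[
    {"xyz": [-1, -3.7, 0], "twist": [0, 0, -2], "jaw": 0.8},
    {"xyz": [-2, -7.4, 0], "twist": [0, 0, -4], "jaw": 0.8},
    {"xyz": [-3.1, -11.2, 0], "twist": [0, 0, -6], "jaw": 0.8},
    {"xyz": [-5.3, -14.3, 0], "twist": [0, 0, -8], "jaw": 0.8},
    {"xyz": [-7.5, -17.4, 0], "twist": [0, 0, -10], "jaw": 0.8},
    {"xyz": [-9.7, -20.5, 0], "twist": [0, 0, -12], "jaw": 0.8},
    {"xyz": [-11.9, -23.6, 0], "twist": [0, 0, -14], "jaw": 0.8},
    {"xyz": [-13.9, -26.7, 2], "twist": [0, 0, -15], "jaw": 0.8},
    {"xyz": [-13.9, -26.7, 5], "twist": [0, 0, -15], "jaw": 0.8},
    {"xyz": [-13.9, -26.7, 6], "twist": [0, 0, -15], "jaw": 0.8},
  ],
)

```text
time_s: 19.45
tool_pos: [0.3846, 0.2779, 0.2604]
tool_rot: [179.8, 0.2, -0.1]
force: [-1.3, -1.2, -1.4]
grip_width: 0.0284
grasp_force: 20.0
```

```bash
python3 - <<'E'
from h import *
s=cam('scene')
go([(.387,.278,.036,0)])
g=s['img'].min(2)
for y in yellow(s,.014,25):print('s',*y)
E
```

```text
t 19.5 tcp [0.3851 0.2759 0.2596] [179.7   0.3  -0.3] w 0.0287
xyz [ 0.23 -0.24  5.96] tw [ 0.3  0.3 -0.3]
s [198, 186, 5, 10, 31] 199.9 190.6 9.3 3.3 [0.4189 0.3646 0.014 ]
s [215, 198, 10, 11, 87] 219.5 203.0 10.0 9.0 [0.4239 0.2736 0.014 ]
s [330, 231, 10, 12, 111] 334.5 236.5 11.0 9.0 [ 0.5451 -0.055   0.014 ]
```

Request:
servo_tool(
  plan=[
    {"xyz": [0.1, 0, 3], "twist": [0, 0, 0], "jaw": 0.8},
    {"xyz": [0.1, 0, 5], "twist": [0, 0, 0], "jaw": 0.8},
    {"xyz": [0.1, 0, 6], "twist": [0, 0, 0], "jaw": 0.8},
    {"xyz": [0.1, 0, 6.1], "twist": [0, 0, 0], "jaw": 0.8},
    {"xyz": [0.1, 0, 6.1], "twist": [0, 0, 0], "jaw": 0.5},
    {"xyz": [0.1, 0, 6.1], "twist": [0, 0, 0], "jaw": 0.5},
    {"xyz": [0.1, 0, 6.1], "twist": [0, 0, 0], "jaw": 0.5},
    {"xyz": [0.1, 0, 3], "twist": [0, 0, 0], "jaw": 0.5},
    {"xyz": [0.1, 0, -1], "twist": [0, 0, 0], "jaw": 0.5},
    {"xyz": [0.1, 0, -5], "twist": [0, 0, 0], "jaw": 0.5},
  ],
)

```text
time_s: 20.33
tool_pos: [0.3878, 0.2759, 0.3156]
tool_rot: [180.0, 0.0, -0.4]
force: [0.9, 0.9, -0.3]
grip_width: 0.0434
grasp_force: 0.0
```

```bash
python3 - <<'E'
from h import *
t=cam('top');s=cam('scene')
for y in yellow(t,.033,15):print('t',*y)
for y in yellow(s,.014,25):print('s',*y)
go([(.45,.1,.16,0),(.46,.03,.16,15.6),(.537,-.06,.12,15.6)])
E
```

```text
t [387, 143, 3, 7, 16] 388.0 146.0 6.0 2.0 [ 0.756 -0.221  0.033]
t [336, 210, 8, 8, 31] 339.5 213.5 7.0 7.0 [ 0.5375 -0.057   0.033 ]
t [234, 246, 9, 8, 46] 238.0 249.5 8.0 7.0 [0.4273 0.2733 0.033 ]
s [215, 198, 10, 11, 87] 219.5 203.0 10.0 9.0 [0.4239 0.2736 0.014 ]
s [204, 204, 11, 10, 80] 208.9 208.8 9.2 9.2 [0.3885 0.273  0.014 ]
s [329, 231, 11, 12, 112] 334.0 236.5 11.0 10.0 [ 0.5442 -0.0541  0.014 ]
t 20.43 tcp [0.3904 0.2778 0.3218] [-179.4   -0.6   -0.4] w 0.0436
xyz [ 6.09 17.74 -0.34] tw [-0.6 -0.6 -0.4]
xyz [ 7.14 24.73 -0.4 ] tw [ -0.5  -0.7 -16. ]
xyz [14.86 33.71  3.6 ] tw [ -0.5  -0.7 -16. ]
```

Request:
servo_tool(
  plan=[
    {"xyz": [1.2, 3.5, -0.4], "twist": [0, 0, 2], "jaw": 0.45},
    {"xyz": [2.5, 7.2, -0.4], "twist": [0, 0, 5], "jaw": 0.45},
    {"xyz": [3.8, 11, -0.4], "twist": [0, 0, 8], "jaw": 0.45},
    {"xyz": [5.1, 14.8, -0.4], "twist": [0, 0, 11], "jaw": 0.45},
    {"xyz": [6.3, 18.5, -0.4], "twist": [0, 0, 14], "jaw": 0.45},
    {"xyz": [7.6, 22.2, -0.4], "twist": [0, 0, 17], "jaw": 0.45},
    {"xyz": [9.5, 25.6, -0.4], "twist": [0, 0, 20], "jaw": 0.45},
    {"xyz": [11.5, 29, -0.4], "twist": [0, 0, 24], "jaw": 0.45},
    {"xyz": [13.5, 32, -0.4], "twist": [0, 0, 24], "jaw": 0.45},
    {"xyz": [14.8, 33.7, -0.4], "twist": [0, 0, 24], "jaw": 0.45},
  ],
)

```text
time_s: 21.27
tool_pos: [0.5348, -0.0662, 0.3191]
tool_rot: [-180.0, -0.2, -24.7]
force: [-1.5, -0.6, 1.2]
grip_width: 0.0479
grasp_force: 0.0
```

```bash
python3 - <<'E'
from h import *
go([(.5373,-.0605,.0415,-24.5)])
E
```

```text
t 21.27 tcp [ 0.5348 -0.0662  0.3191] [-180.    -0.2  -24.7] w 0.0479
xyz [-0.06 -0.62 11.36] tw [-0.  -0.2 -0.2]
```

```bash
python3 - <<'E'
from h import *
cam('top');cam('top')
go([(.5373,-.0605,.0415,-24.5)])
E
```

```text
t 21.37 tcp [ 0.535  -0.066   0.3187] [179.9  -0.2 -24.8] w 0.0477
xyz [-0.07 -0.6  11.32] tw [ 0.1 -0.2 -0.3]
```

Request:
servo_tool(
  plan=[
    {"xyz": [-0.1, -0.6, 3], "twist": [0, 0, 0], "jaw": 0.45},
    {"xyz": [-0.1, -0.6, 6], "twist": [0, 0, 0], "jaw": 0.45},
    {"xyz": [-0.1, -0.6, 9], "twist": [0, 0, 0], "jaw": 0.45},
    {"xyz": [-0.1, -0.6, 11], "twist": [0, 0, 0], "jaw": 0.45},
    {"xyz": [-0.1, -0.6, 11.3], "twist": [0, 0, 0], "jaw": 0.45},
    {"xyz": [-0.1, -0.6, 11.3], "twist": [0, 0, 0], "jaw": 0.8},
    {"xyz": [-0.1, -0.6, 11.3], "twist": [0, 0, 0], "jaw": 0.8},
    {"xyz": [-0.1, -0.6, 11.3], "twist": [0, 0, 0], "jaw": 0.8},
    {"xyz": [-0.1, -0.6, 11.3], "twist": [0, 0, 0], "jaw": 0.8},
    {"xyz": [-0.1, -0.6, 7.3], "twist": [0, 0, 0], "jaw": 0.8},
  ],
)

```text
time_s: 22.2
tool_pos: [0.5319, -0.0548, 0.239]
tool_rot: [179.6, 0.7, -24.3]
force: [-0.7, 0.7, -0.3]
grip_width: 0.0284
grasp_force: 20.0
```

Request:
servo_tool(
  plan=[
    {"xyz": [0, 0, -4], "twist": [0, 0, 0], "jaw": 0.8},
    {"xyz": [0, 0, -8], "twist": [0, 0, 0], "jaw": 0.8},
    {"xyz": [0, 0, -8], "twist": [0, 0, 0], "jaw": 0.8},
  ],
)

```text
time_s: 22.45
tool_pos: [0.5379, -0.0567, 0.3331]
tool_rot: [-179.6, -0.7, -24.4]
force: [1.4, 0.2, -0.5]
grip_width: 0.0284
grasp_force: 20.0
```

```bash
python3 - <<'E'
from h import *
cam('top');cam('top')
print(env.get_obs()['grasp_force'])
go([(.4015,-.3165,.16,-24.5),(.4015,-.3165,.125,-24.5)])
E
```

```text
19.99998093349859
t 22.55 tcp [ 0.5359 -0.056   0.3271] [-179.8   -0.2  -24.4] w 0.0286
xyz [-1.48 29.28  0.21] tw [-0.2 -0.2  0.1]
xyz [-1.49 29.29  3.71] tw [-0.2 -0.2  0.1]
```

Request:
servo_tool(
  plan=[
    {"xyz": [-0.2, 3, 0], "twist": [0, 0, 0], "jaw": 0.8},
    {"xyz": [-0.4, 7, 0], "twist": [0, 0, 0], "jaw": 0.8},
    {"xyz": [-0.6, 11, 0], "twist": [0, 0, 0], "jaw": 0.8},
    {"xyz": [-0.8, 15, 0], "twist": [0, 0, 0], "jaw": 0.8},
    {"xyz": [-1, 19, 0], "twist": [0, 0, 0], "jaw": 0.8},
    {"xyz": [-1.2, 23, 0], "twist": [0, 0, 0], "jaw": 0.8},
    {"xyz": [-1.3, 26.5, 1.5], "twist": [0, 0, 0], "jaw": 0.8},
    {"xyz": [-1.5, 29, 3], "twist": [0, 0, 0], "jaw": 0.8},
    {"xyz": [-1.5, 29.3, 3.3], "twist": [0, 0, 0], "jaw": 0.8},
    {"xyz": [-1.5, 29.3, 3.3], "twist": [0, 0, 0], "jaw": 0.8},
  ],
)

```text
time_s: 23.38
tool_pos: [0.3984, -0.3173, 0.2894]
tool_rot: [180.0, 0.3, -24.7]
force: [0.0, 0.3, -0.5]
grip_width: 0.0287
grasp_force: 20.0
```

```bash
python3 - <<'E'
from h import *
cam('top');s=cam('scene');w=cam('wrist')
go([(.4015,-.3165,.10,-24.5)])
im=np.zeros((480,800,3),np.uint8);u,v=map(int,proj(s,(.402,-.317,.08)))
im[:480,:400]=cv2.resize(s['img'][v-60:v+60,u-50:u+50],None,fx=4,fy=4);im[:480,400:]=cv2.resize(w['img'][190:290,260:380],(400,480))
cv2.imwrite('pics/m9.png',im[:,:,::-1])
E
```

```text
t 23.53 tcp [ 0.4015 -0.3152  0.2914] [-180.     0.   -24.3] w 0.0285
xyz [0.06 0.12 2.74] tw [-0.   0.   0.2]
```

View pics/m9.png

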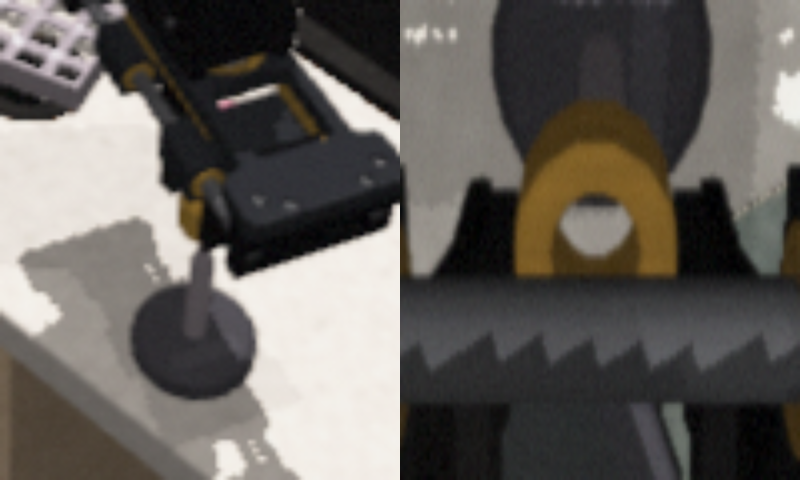

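The wrist crop shows the wide bore with the sleeve sitting about 3 mm further along tool x than the last one. I'll correct for that and lower it.

Request:
servo_tool(
  plan=[
    {"xyz": [-0.25, 0.15, 0], "twist": [0, 0, 0], "jaw": 0.8},
    {"xyz": [-0.25, 0.15, 0.7], "twist": [0, 0, 0], "jaw": 0.8},
    {"xyz": [-0.25, 0.15, 1.2], "twist": [0, 0, 0], "jaw": 0.8},
    {"xyz": [-0.25, 0.15, 1.7], "twist": [0, 0, 0], "jaw": 0.8},
    {"xyz": [-0.25, 0.15, 2.2], "twist": [0, 0, 0], "jaw": 0.8},
    {"xyz": [-0.25, 0.15, 2.6], "twist": [0, 0, 0], "jaw": 0.8},
    {"xyz": [-0.25, 0.15, 3], "twist": [0, 0, 0], "jaw": 0.8},
    {"xyz": [-0.25, 0.15, 3.4], "twist": [0, 0, 0], "jaw": 0.8},
    {"xyz": [-0.25, 0.15, 3.8], "twist": [0, 0, 0], "jaw": 0.8},
    {"xyz": [-0.25, 0.15, 3.8], "twist": [0, 0, 0], "jaw": 0.8},
  ],
)

```text
time_s: 24.37
tool_pos: [0.3974, -0.3167, 0.2528]
tool_rot: [180.0, 0.1, -24.4]
force: [1.1, -0.4, 0.3]
grip_width: 0.0288
grasp_force: 20.0
```

Request:
servo_tool(
  plan=[
    {"xyz": [0, 0, 0.7], "twist": [0, 0, 0], "jaw": 0.8},
    {"xyz": [0, 0, 1.4], "twist": [0, 0, 0], "jaw": 0.8},
    {"xyz": [0, 0, 2.1], "twist": [0, 0, 0], "jaw": 0.8},
    {"xyz": [0, 0, 2.8], "twist": [0, 0, 0], "jaw": 0.8},
    {"xyz": [0, 0, 3.5], "twist": [0, 0, 0], "jaw": 0.8},
    {"xyz": [0, 0, 4], "twist": [0, 0, 0], "jaw": 0.8},
    {"xyz": [0, 0, 4.2], "twist": [0, 0, 0], "jaw": 0.8},
    {"xyz": [0, 0, 4.2], "twist": [0, 0, 0], "jaw": 0.55},
    {"xyz": [0, 0, 4.2], "twist": [0, 0, 0], "jaw": 0.5},
    {"xyz": [0, 0, 4.2], "twist": [0, 0, 0], "jaw": 0.5},
  ],
)

```text
time_s: 25.2
tool_pos: [0.3979, -0.3171, 0.212]
tool_rot: [-180.0, -0.0, -24.4]
force: [-0.2, -0.4, 0.1]
grip_width: 0.0397
grasp_force: 0.0
```

Request:
servo_tool(
  plan=[
    {"xyz": [0, 0, 0], "twist": [0, 0, 0], "jaw": 0.45},
    {"xyz": [0, 0, -1], "twist": [0, 0, 0], "jaw": 0.45},
    {"xyz": [0, 0, -4], "twist": [0, 0, 0], "jaw": 0.45},
    {"xyz": [0, 0, -8], "twist": [0, 0, 0], "jaw": 0.45},
    {"xyz": [0, 0, -12], "twist": [0, 0, 0], "jaw": 0.45},
    {"xyz": [0, -4, -16], "twist": [0, 0, 0], "jaw": 0.45},
    {"xyz": [0, -8, -18], "twist": [0, 0, 0], "jaw": 0.45},
    {"xyz": [0, -12, -18], "twist": [0, 0, 0], "jaw": 0.45},
    {"xyz": [0, -14, -18], "twist": [0, 0, 0], "jaw": 0.45},
    {"xyz": [0, -14, -18], "twist": [0, 0, 0], "jaw": 0.45},
  ],
)

```text
time_s: 26.03
tool_pos: [0.4586, -0.1823, 0.3937]
tool_rot: [-179.7, -0.2, -23.8]
force: [0.9, 0.6, -0.2]
grip_width: 0.0479
grasp_force: 0.0
```

```bash
python3 - <<'E'
from h import *
s=cam('scene');t=cam('top');go([])
for n,c in(('t',t),('s',s)):
    for y in yellow(c,.03,15):print(n,*y)
cv2.imwrite('pics/m10.png',np.hstack([cv2.resize(s['img'][150:370,180:440],(390,330)),cv2.resize(t['img'][170:280,210:340],(390,330))])[:,:,::-1])
E
```

```text
t 26.13 tcp [ 0.4559 -0.1881  0.3926] [-1.80e+02 -1.00e-01 -2.42e+01] w 0.0479
t [387, 143, 3, 7, 16] 388.0 146.0 6.0 2.0 [ 0.7567 -0.2215  0.03  ]
t [234, 246, 9, 9, 48] 238.0 249.5 7.8 7.8 [0.4272 0.274  0.03  ]
t [234, 257, 8, 9, 47] 237.5 261.0 7.0 8.0 [0.3904 0.2755 0.03  ]
s [216, 198, 9, 11, 86] 220.0 203.0 10.0 8.0 [0.4145 0.2535 0.03  ]
s [204, 204, 10, 10, 83] 208.5 208.5 9.0 9.0 [0.3787 0.2557 0.03  ]
s [375, 321, 14, 16, 150] 381.5 328.5 15.0 13.0 [ 0.3977 -0.3213  0.03  ]
```

View pics/m10.png

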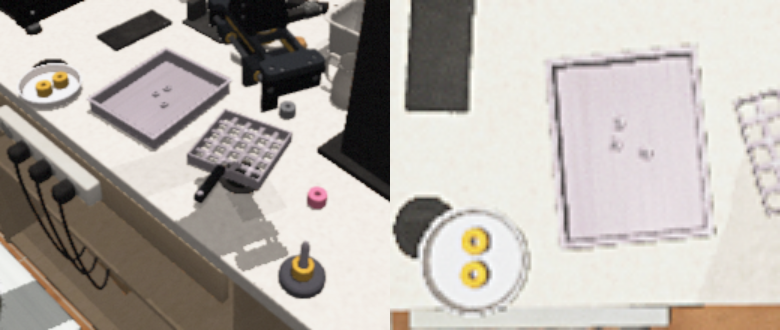

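The final view shows the wide sleeve at the bottom of the pin (302,268), both tight sleeves in the dish at (475,242) and (473,273), three washers in the tray, and the empty sieve flat. Handing in.

```bash
python3 -c "
from cell import env
print(env.sign_off())"
```

```text
the job is handed in; nothing more can be done
None
```

The job is handed in (no verdict came back): all three washers are in the tray, the sieve is flat on the counter, the one wide sleeve is all the way down on the gauge pin, and the two tight sleeves, tried on the pin first, are in the dish.

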